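# Sieve the tumbling media from the bushes and stack them on the spring mount

### The arm

A 6-joint arm with a two-finger parallel gripper is mounted at the origin on the work surface. World frame = base frame: x ahead of the robot, y to its left, z up, the work surface at z = 0. Lengths are in m, angles in rad, forces in N, time in s.
With the tool pointing down it reaches from about 0.35 to 0.975 m from the base axis. Payload 4.9 kg.
Tool frame: the origin (TCP) lies midway between the tips of the shut fingers; the grasp point (between the pads) lies 19 mm behind it; z points along the fingers, y is the line along which they close (so a half turn about z gives the same grasp; the last joint's range is limited). The gripper opens to 85 mm and grips with 20 to 120 N. Pads are 22 mm wide; open, the fingers measure 114 mm over their backs; the gripper's body (76 mm by 85 mm) begins 54 mm behind the grasp point. The pads swing forward as they close: fully open they stand 13 mm farther back than shut.
Start: joints at [1.057, 0.053, 1.613, -0, 1.476, -0.119], TCP at [0.24, 0.577, 0.231] pointing down, gripper open.
Joint ranges: [-3.01, 3.01], [-1.01, 2.22], [0.06, 2.58], [-1.02, 4.17], [0.09, 2.62], [-3.14, 3.14]. Speed limits (rad/s): [2.57, 2.57, 3.14, 3.14, 3.14, 3.14].

### API

Orientations are given as a unit quaternion [w, x, y, z].
In Python, from plant import manip gives the robot as it stands.
- The arm moves only by the shell command python3 shift.py FILE, which reads ROWS from the file FILE. ROWS is a JSON list of rows, 1 to 5 of them, each of 7 numbers: the opening from 0.0 (shut) to 1.0 (fully open), then dx, dy, dz in m, then a rotation vector rx, ry, rz in rad; each row shifts and turns the commanded pose from where the row before left it, along the tool's axes as they then stand; what a row does not reach is not made up. A row lasts 1/8 s, in which the tool goes at most 0.0625 m and 0.188 rad, less where a joint would pass 70% of its speed; a pose out of reach is approached as far as the arm can. The fingers move at their own pace and stop on an object; the grip force is fixed at half the most. Time passes only in rows, so rows that do not move let the fingers close. It prints the time, the measured TCP pose, the force, the opening and the grip force at its end. Input that does not fit is refused with a message, and nothing moves.
- manip.state(): the state, without advancing time (a new reading comes with each control period).
- manip.grab_frame(name): name is "scene" or "top"; returns the picture (480x640x3 uint8, red, green, blue); there is no depth.
- manip.camera_params(name): a dict with "intrinsics" (3x3 intrinsics, pixels), "xyz" and "orientation" of the camera in the world. Camera axes: x right, y down, z forward; pixel columns grow to the right and rows downward; lengths in m; the calibration is good to about 2 mm. A picture is of the moment at which its call begins. camera_params takes no time and is no camera call.
- manip.job_done(): hands the job in; it is judged then, once.
The state is a dict: "time": time; "joint_pos": joint angles; "joint_vel": joint speeds; "joint_efforts": joint torques, N m; "tool_pos": TCP position; "tool_rot": TCP orientation; "contact_force": force on the tool from outside, world axes, zero at the start; "ft_torque": the same for the moment, N m; "gripper_width": opening from 0.0 (shut) to 1.0 (fully open); "grasp_force": force on a finger pad.
Only numpy, scipy, OpenCV 4.12 (cv2) and the standard library are available. Lean on these libraries where they do the work, as an engineer would, in place of code of your own. Each camera call takes 0.05 s, during which the arm holds its last target. There are 200 camera calls.

### The job

The flanged spacer bushes have come back from the tumbler in the slotted sieve, mixed with the small steel cylpebs that polished them. Carry the sieve by its bail over the grey tub and shake it side to side until every cylpeb has dropped into the tub and only the bushes are left on it. After that set the sieve back flat on its rubber mat and slide all the bushes, flange down, onto the two studs of the spring mount, at most two on each, down on the seat or on the bush below; leave the other things on the bench where they are.

Things in the scene. Friction and masses are not known exactly. Their poses are not given: they have to be found in the camera images.
- sieve: Slotted steel sieve, 152 x 204 mm (its x and y), 0.32 kg (under 1 kg loaded), standing flat on the mat at the start. Origin: centre of its underside, z up. A rim 4 mm thick stands 12 mm above the deck all round (inside 144 x 188 mm); a rib along y at x = 0, 16 mm wide, 10 mm above the deck, leaves a channel 64 mm wide on either side. A rigid bail spans it along y above the rib.
- sieve_deck (a point): Centre of the sieve's deck top, 8 mm above the underside. Five smooth flat bars 16 mm wide run along x at y = -68, -34, 0, 34, 68 mm, with open slots 18 mm wide between them and at both ends. Parts lie on the bars (friction about 0.35); shaken quickly along the sieve's y (over about 5 m/s2) they slip across and the small ones drop through; slow steady carrying leaves them lying.
- bail_top (a point): Top of the bail above the sieve's centre, 67 mm above the underside. The bail is a strap 10 mm thick in x, along y at x = 0, its lower edge 54 mm above the underside (49 mm at the grip), between upright straps at y = +-100 mm.
- sieve_grip (a point): Middle of the bail's black grip, 58 mm above the sieve's underside, over its centre of mass when evenly loaded: a flat plate 10 mm thick (sieve x), 70 mm long (sieve y), 18 mm high; pinch it from above with the fingers closing along the sieve's x. Axes as the sieve's.
- tub: Open grey plastic tub, 190 x 280 mm (its x and y), 70 mm high, walls and floor 5 mm thick, fixed; origin: centre of its underside, z up.
- mat: Black rubber mat, 190 x 260 mm (its x and y), 4 mm thick, fixed; origin: centre of its underside, on the bench. Mat and tub stand left and right of the middle, either way round.
- mount: Double spring mount of a mill, fixed: blue foot plate 84 x 164 mm (its x and y) carrying two coil springs side by side at y = -40 and 40 mm, each with a round steel seat 72 mm across, its top 55 mm above the bench, and an upright stud 19 mm in diameter that rises 52 mm above the seat (the top 6 mm tapered), room for two bushes on each. Origin: centre of the underside, z up.
- seat0 (a point): Point on the axis of the stud at mount y = -40 mm, at the top of its seat, 55 mm above the bench; the stud's top is 52 mm above this point.
- seat1 (a point): Point on the axis of the stud at mount y = 40 mm, at the top of its seat, 55 mm above the bench; the stud's top is 52 mm above this point.
- bush0: Flanged steel spacer bush (three or four of these, alike), 0.13 kg: a flange 60 mm in diameter and 5 mm thick below, a sleeve 32 mm in diameter above it, 24 mm high in all, bore 24 mm right through. Starts flange down on the sieve's deck. Origin: centre of the flange's underside; z along the axis from flange to sleeve. None if absent or held.
- bush1: Flanged steel spacer bush (three or four of these, alike), 0.13 kg: a flange 60 mm in diameter and 5 mm thick below, a sleeve 32 mm in diameter above it, 24 mm high in all, bore 24 mm right through. Starts flange down on the sieve's deck. Origin: centre of the flange's underside; z along the axis from flange to sleeve. None if absent or held.
- bush2: Flanged steel spacer bush (three or four of these, alike), 0.13 kg: a flange 60 mm in diameter and 5 mm thick below, a sleeve 32 mm in diameter above it, 24 mm high in all, bore 24 mm right through. Starts flange down on the sieve's deck. Origin: centre of the flange's underside; z along the axis from flange to sleeve. None if absent or held.
- bush3: Flanged steel spacer bush (three or four of these, alike), 0.13 kg: a flange 60 mm in diameter and 5 mm thick below, a sleeve 32 mm in diameter above it, 24 mm high in all, bore 24 mm right through. Starts flange down on the sieve's deck. Origin: centre of the flange's underside; z along the axis from flange to sleeve. None if absent or held.
- peb0: Small steel cylpeb (five to eight of these, alike): a short cylinder 12 mm in diameter and 12 mm long, 11 g, standing on a bar of the sieve (some inside a bush) at the start. Origin: centre of its lower end face; z along its axis. None if absent or held.
- peb1: Small steel cylpeb (five to eight of these, alike): a short cylinder 12 mm in diameter and 12 mm long, 11 g, standing on a bar of the sieve (some inside a bush) at the start. Origin: centre of its lower end face; z along its axis. None if absent or held.
- peb2: Small steel cylpeb (five to eight of these, alike): a short cylinder 12 mm in diameter and 12 mm long, 11 g, standing on a bar of the sieve (some inside a bush) at the start. Origin: centre of its lower end face; z along its axis. None if absent or held.
- peb3: Small steel cylpeb (five to eight of these, alike): a short cylinder 12 mm in diameter and 12 mm long, 11 g, standing on a bar of the sieve (some inside a bush) at the start. Origin: centre of its lower end face; z along its axis. None if absent or held.
- peb4: Small steel cylpeb (five to eight of these, alike): a short cylinder 12 mm in diameter and 12 mm long, 11 g, standing on a bar of the sieve (some inside a bush) at the start. Origin: centre of its lower end face; z along its axis. None if absent or held.
- peb5: Small steel cylpeb (five to eight of these, alike): a short cylinder 12 mm in diameter and 12 mm long, 11 g, standing on a bar of the sieve (some inside a bush) at the start. Origin: centre of its lower end face; z along its axis. None if absent or held.
- peb6: Small steel cylpeb (five to eight of these, alike): a short cylinder 12 mm in diameter and 12 mm long, 11 g, standing on a bar of the sieve (some inside a bush) at the start. Origin: centre of its lower end face; z along its axis. None if absent or held.
- peb7: Small steel cylpeb (five to eight of these, alike): a short cylinder 12 mm in diameter and 12 mm long, 11 g, standing on a bar of the sieve (some inside a bush) at the start. Origin: centre of its lower end face; z along its axis. None if absent or held.
- wrench: Bystander: steel wrench lying between mat and tub, low; leave alone. Origin near its middle.
- oil: Bystander: white oil bottle, 52 mm across and 140 mm high, standing behind the work; leave alone. Origin: centre of its underside.
- spare_cup: Bystander: dark steel spring cup, 52 mm across, 30 mm high, behind the work; leave alone. Origin: centre of its underside.

How it is judged:
On the way, in this order (a step that is already met when the one before it is completed fails the run):
1. the sieve, with all the bushes on it, is held over the tub (x of sieve in the frame of tub between -0.07 and 0.07 m and y of sieve in the frame of tub between -0.1 and 0.1 m and z of sieve in the frame of tub between 0.03 and 0.25 m and contact force between the fingers and sieve above 1 N and x of bush0 in the frame of sieve between -0.072 and 0.072 m and y of bush0 in the frame of sieve between -0.094 and 0.094 m and z of bush0 in the frame of sieve between 0 and 0.03 m and x of bush1 in the frame of sieve between -0.072 and 0.072 m and y of bush1 in the frame of sieve between -0.094 and 0.094 m and z of bush1 in the frame of sieve between 0 and 0.03 m and x of bush2 in the frame of sieve between -0.072 and 0.072 m and y of bush2 in the frame of sieve between -0.094 and 0.094 m and z of bush2 in the frame of sieve between 0 and 0.03 m and x of bush3 in the frame of sieve between -0.072 and 0.072 m and y of bush3 in the frame of sieve between -0.094 and 0.094 m and z of bush3 in the frame of sieve between 0 and 0.03 m), for 0.2 s.
2. all the cylpebs are in the tub while all the bushes are still on the sieve (x of peb0 in the frame of tub between -0.092 and 0.092 m and y of peb0 in the frame of tub between -0.137 and 0.137 m and z of peb0 in the frame of tub between 0 and 0.04 m and x of peb1 in the frame of tub between -0.092 and 0.092 m and y of peb1 in the frame of tub between -0.137 and 0.137 m and z of peb1 in the frame of tub between 0 and 0.04 m and x of peb2 in the frame of tub between -0.092 and 0.092 m and y of peb2 in the frame of tub between -0.137 and 0.137 m and z of peb2 in the frame of tub between 0 and 0.04 m and x of peb3 in the frame of tub between -0.092 and 0.092 m and y of peb3 in the frame of tub between -0.137 and 0.137 m and z of peb3 in the frame of tub between 0 and 0.04 m and x of peb4 in the frame of tub between -0.092 and 0.092 m and y of peb4 in the frame of tub between -0.137 and 0.137 m and z of peb4 in the frame of tub between 0 and 0.04 m and x of peb5 in the frame of tub between -0.092 and 0.092 m and y of peb5 in the frame of tub between -0.137 and 0.137 m and z of peb5 in the frame of tub between 0 and 0.04 m and x of peb6 in the frame of tub between -0.092 and 0.092 m and y of peb6 in the frame of tub between -0.137 and 0.137 m and z of peb6 in the frame of tub between 0 and 0.04 m and x of peb7 in the frame of tub between -0.092 and 0.092 m and y of peb7 in the frame of tub between -0.137 and 0.137 m and z of peb7 in the frame of tub between 0 and 0.04 m and x of bush0 in the frame of sieve between -0.072 and 0.072 m and y of bush0 in the frame of sieve between -0.094 and 0.094 m and z of bush0 in the frame of sieve between 0 and 0.03 m and x of bush1 in the frame of sieve between -0.072 and 0.072 m and y of bush1 in the frame of sieve between -0.094 and 0.094 m and z of bush1 in the frame of sieve between 0 and 0.03 m and x of bush2 in the frame of sieve between -0.072 and 0.072 m and y of bush2 in the frame of sieve between -0.094 and 0.094 m and z of bush2 in the frame of sieve between 0 and 0.03 m and x of bush3 in the frame of sieve between -0.072 and 0.072 m and y of bush3 in the frame of sieve between -0.094 and 0.094 m and z of bush3 in the frame of sieve between 0 and 0.03 m), for 0.2 s.
At the end, for the whole second after the job is handed in: All cylpebs lie in the tub; the sieve stands level on the mat, centre within 60 mm of the mat's; every bush is on a stud, flange down, upright within 0.1 rad, axis within 6 mm of the stud's, underside under 85 mm above the bench (on the seat or one bush); sieve and bushes at rest (x of peb0 in the frame of tub between -0.092 and 0.092 m and y of peb0 in the frame of tub between -0.137 and 0.137 m and z of peb0 in the frame of tub between 0 and 0.04 m and x of peb1 in the frame of tub between -0.092 and 0.092 m and y of peb1 in the frame of tub between -0.137 and 0.137 m and z of peb1 in the frame of tub between 0 and 0.04 m and x of peb2 in the frame of tub between -0.092 and 0.092 m and y of peb2 in the frame of tub between -0.137 and 0.137 m and z of peb2 in the frame of tub between 0 and 0.04 m and x of peb3 in the frame of tub between -0.092 and 0.092 m and y of peb3 in the frame of tub between -0.137 and 0.137 m and z of peb3 in the frame of tub between 0 and 0.04 m and x of peb4 in the frame of tub between -0.092 and 0.092 m and y of peb4 in the frame of tub between -0.137 and 0.137 m and z of peb4 in the frame of tub between 0 and 0.04 m and x of peb5 in the frame of tub between -0.092 and 0.092 m and y of peb5 in the frame of tub between -0.137 and 0.137 m and z of peb5 in the frame of tub between 0 and 0.04 m and x of peb6 in the frame of tub between -0.092 and 0.092 m and y of peb6 in the frame of tub between -0.137 and 0.137 m and z of peb6 in the frame of tub between 0 and 0.04 m and x of peb7 in the frame of tub between -0.092 and 0.092 m and y of peb7 in the frame of tub between -0.137 and 0.137 m and z of peb7 in the frame of tub between 0 and 0.04 m and horizontal distance between sieve and mat below 0.06 m and z of sieve in the frame of mat below 0.01 m and angle between sieve's own z axis and vertical below 0.06 rad and linear speed of each of sieve, bush0, bush1, bush2, bush3 below 0.02 m/s and (horizontal distance between bush0 and seat0 below 0.006 m or horizontal distance between bush0 and seat1 below 0.006 m) and height (world z) of bush0 between 0.05 and 0.085 m and angle between each of bush0, bush1, bush2, bush3's own z axis and vertical below 0.1 rad and (horizontal distance between bush1 and seat0 below 0.006 m or horizontal distance between bush1 and seat1 below 0.006 m) and height (world z) of bush1 between 0.05 and 0.085 m and (horizontal distance between bush2 and seat0 below 0.006 m or horizontal distance between bush2 and seat1 below 0.006 m) and height (world z) of bush2 between 0.05 and 0.085 m and (horizontal distance between bush3 and seat0 below 0.006 m or horizontal distance between bush3 and seat1 below 0.006 m) and height (world z) of bush3 between 0.05 and 0.085 m); the robot touches nothing.
It fails at once if the wrench, oil bottle or spare spring cup is pushed more than 30 mm (distance of any of wrench, oil, spare_cup from where it was at the start of the episode above 0.03 m).
Of bush0, bush1, bush2, bush3 only 3 to 4 are there at a start; the rules pass over those that are not, and their reading is None.
Of peb0, peb1, peb2, peb3, peb4, peb5, peb6, peb7 only 5 to 8 are there at a start; the rules pass over those that are not, and their reading is None.
At some moment in a run one of bush0, bush1, bush2, bush3 may be knocked a few centimetres aside while the robot is not near it.
Once in a run the grip may slacken for a moment while it holds something.
It also fails if it takes over 192 s, if anything falls off the work surface, if the arm or the gripper's body presses on something with over 40 N, if the wrist force passes 120 N, or if a joint passes its speed limit or range.

## Working session

There is one attempt and no reset: what is moved stays moved. The work goes in short steps, Python scripts to look and compute and a shell command to move; the robot and the scene stay as the last step left them, time stands still between calls to the robot, and variables do not carry over. Pictures are saved under pics/ and viewed, at most 14 in all, crops included, and the job is handed in when it is done.

```bash
ls; mkdir -p pics; python3 - <<'E'
from plant import manip
import cv2
for n in("scene","top"):
    f=manip.grab_frame(n); cv2.imwrite(f"pics/{n}0.png",f[:,:,::-1]); print(n,manip.camera_params(n))
s=manip.state();print(s)
E
```

```text
pics
plant.py
shift.py
scene {'intrinsics': array([[472.45557077,   0.        , 315.2520034 ],
       [  0.        , 472.45557077, 234.42988091],
       [  0.        ,   0.        ,   1.        ]]), 'xyz': array([ 0.91745079, -0.65662154,  0.55500021]), 'orientation': array([-0.46561008,  0.85395312,  0.20254553, -0.11378325])}
top {'intrinsics': array([[487.77113986,   0.        , 324.29544796],
       [  0.        , 487.77113986, 240.91001674],
       [  0.        ,   0.        ,   1.        ]]), 'xyz': array([ 0.47767428, -0.02108859,  0.95078335]), 'orientation': array([-0.05083255,  0.71369959, -0.69733692,  0.04207348])}
{'time': 0.1, 'joint_pos': array([ 1.05700921e+00,  5.32890908e-02,  1.61415709e+00,  1.45855655e-05,
        1.47601164e+00, -1.19004607e-01]), 'joint_vel': array([ 5.54953639e-04, -2.64814636e-03, -2.58042301e-03, -4.41796414e-04,
        1.09942744e-03,  4.03370715e-05]), 'joint_efforts': array([ 8.37373682e-04, -3.94901669e+01, -3.71365249e+01, -1.34460652e-04,
        3.80338155e-03,  1.66281410e-05]), 'tool_pos': array([0.24009784, 0.57642906, 0.23018681]), 'tool_rot': array([-2.97065767e-04,  1.96112514e-01,  9.80580956e-01, -8.84032741e-04]), 'contact_force': array([ 0.44367558,  0.3082184 , -0.35737783]), 'ft_torque': array([-0.02253263,  0.08102935,  0.03097484]), 'grasp_force': 0.0, 'gripper_width': 0.9984051933661727}
```
View pics/top0.png

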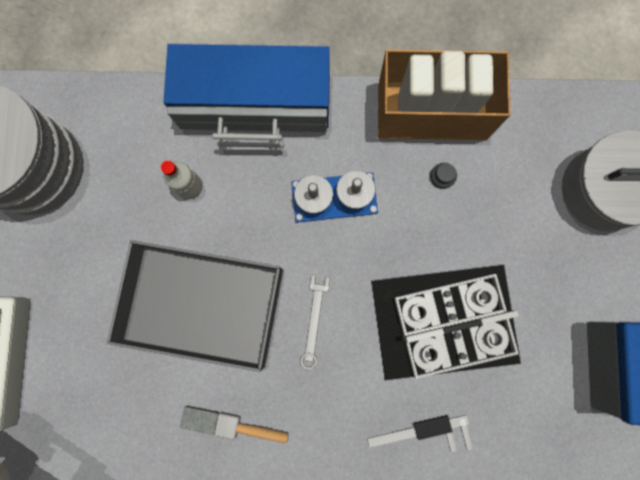

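View pics/scene0.png

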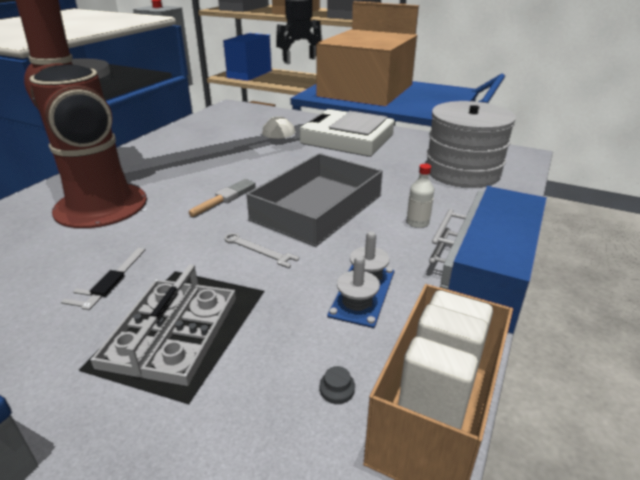

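The top view shows four bushes in the sieve at about (458,327), the tub on the left at (196,305), the mount at (335,195), the wrench at (315,320), the oil at (180,180) and the cup at (443,176). The scene view agrees.

```bash
cat > h.py <<'E'
import numpy as np, cv2
from scipy.spatial.transform import Rotation as R
from plant import manip
def cam(n):
    c=manip.camera_params(n); q=c["orientation"]; return c["intrinsics"],c["xyz"],R.from_quat([q[1],q[2],q[3],q[0]]).as_matrix()
def ray(n,p):
    K,t,M=cam(n); p=np.atleast_2d(p).astype(float)
    return t,(M@np.linalg.inv(K)@np.c_[p,np.ones(len(p))].T).T
def onz(n,p,z):
    t,d=ray(n,p); return t+d*((z-t[2])/d[:,2:3])
def proj(n,X):
    K,t,M=cam(n); c=(np.atleast_2d(X)-t)@M; u=c@K.T; return u[:,:2]/u[:,2:]
def tri(pa,pb,na="top",nb="scene"):
    a,d=ray(na,pa);b,e=ray(nb,pb);d=d[0];e=e[0]
    s=np.linalg.lstsq(np.c_[d,-e],b-a,rcond=None)[0]
    A=a+s[0]*d;B=b+s[1]*e; return (A+B)/2,np.linalg.norm(A-B)
def tool():
    s=manip.state();q=s["tool_rot"];return s["tool_pos"],R.from_quat([q[1],q[2],q[3],q[0]])
def togo(target,yaw):
    "tool-axes shift to target TCP with tool down, closing line (tool y) at world angle yaw"
    p,r=tool(); M=r.as_matrix()
    best=None
    for k in(0,np.pi):
        y=np.array([np.cos(yaw+k),np.sin(yaw+k),0]);z=np.array([0,0,-1.]);G=np.c_[np.cross(y,z),y,z]
        v=(r.inv()*R.from_matrix(G)).as_rotvec()
        if best is None or np.linalg.norm(v)<np.linalg.norm(best): best=v
    print("shift(tool)",np.round(M.T@(np.array(target)-p),4),"rot",np.round(best,3),"now",np.round(p,4))
E
python3 - <<'E'
from h import *
f=cv2.imread("pics/top0.png")
h=cv2.cvtColor(f,cv2.COLOR_BGR2HSV)
# blue foot plate
m=cv2.inRange(h,(100,120,60),(130,255,255)); m[:150]=0;m[240:]=0;m[:,:280]=0;m[:,400:]=0
c=cv2.convexHull(np.vstack(cv2.findContours(m,0,2)[0])); b=cv2.boxPoints(cv2.minAreaRect(c)); w=onz("top",b,0.008); print("mount",w.round(4),w.mean(0), np.linalg.norm(np.diff(w,axis=0),axis=1))
# bright sieve
g=h[:,:,2]; roi=np.zeros_like(g); roi[255:390,365:530]=1
m=((g>140)&(h[:,:,1]<60)&(roi>0)).astype(np.uint8)
dark=((g<60)&(roi>0)).astype(np.uint8)
n,l,s,ce=cv2.connectedComponentsWithStats(m); 
for i in range(1,n):
    if s[i,4]>20: print(i,s[i],ce[i].round(1))
ch=cv2.convexHull(np.vstack(cv2.findContours(dark,0,2)[0])); b=cv2.boxPoints(cv2.minAreaRect(ch)); w=onz("top",b,0.004); print("mat",w.round(4),w.mean(0), np.linalg.norm(np.diff(w,axis=0),axis=1))
cv2.imwrite("pics/c1.png",cv2.resize(f[255:390,365:530],None,fx=4.8,fy=4.4,interpolation=cv2.INTER_CUBIC))
cv2.imwrite("pics/c2.png",cv2.resize(f[150:385,95:395],None,fx=2.5,fy=2.5,interpolation=cv2.INTER_CUBIC))
E
```

```text
mount [[ 0.7197  0.0607  0.008 ]
 [ 0.7415 -0.1004  0.008 ]
 [ 0.6605 -0.1101  0.008 ]
 [ 0.6389  0.0492  0.008 ]] [ 0.69015631 -0.02516823  0.008     ] [0.16258494 0.08164248 0.16077972]
1 [  365   255   165   135 13344] [452.4 323.2]
2 [443 296   9   7  45] [447.1 298.8]
3 [446 307  10   7  63] [450.4 310. ]
5 [455 336  12  18 135] [460.2 345.3]
mat [[ 0.5262 -0.1013  0.004 ]
 [ 0.5651 -0.363   0.004 ]
 [ 0.3796 -0.3814  0.004 ]
 [ 0.3421 -0.1265  0.004 ]] [ 0.45326799 -0.24304076  0.004     ] [0.2645301  0.18636655 0.25765913]
```

View pics/c1.png

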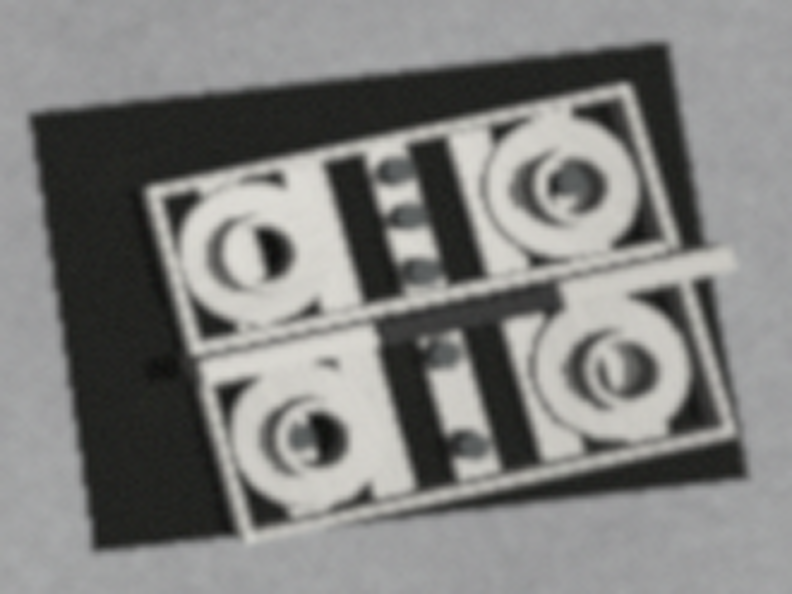

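View pics/c2.png

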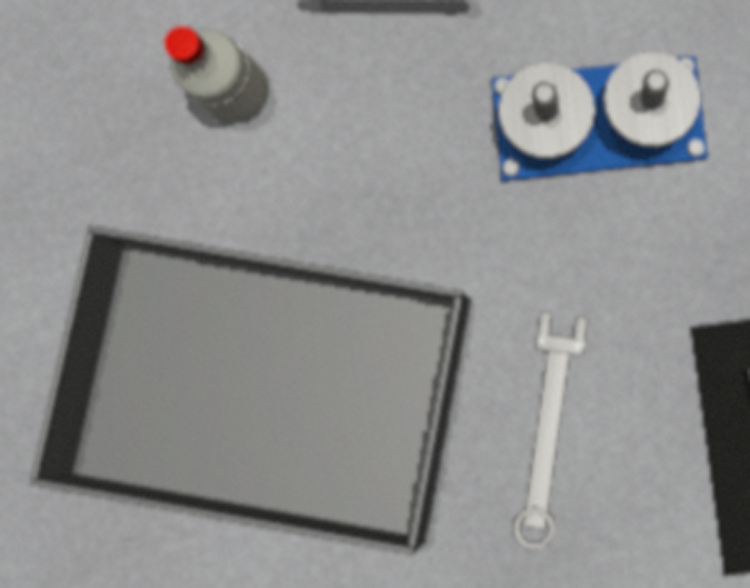

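The sieve rim corners are at crop (148,188), (628,85), (735,432) and (248,540), with the grip centred near (470,313). Five pebs lie on the bars, plus some inside the bushes. The second crop gives the tub corners (92,228), (470,297), (417,550) and (33,485), and the seats at (546,111) and (652,100).

```bash
python3 - <<'E'
from h import *
c1=lambda p:np.array(p)/[4.8,4.4]+[365-.4,255-.4]
c2=lambda p:np.array(p)/2.5+[95-.3,150-.3]
def show(n,w): print(n,w.round(4).tolist(),"mid",w.mean(0).round(4),"len",np.linalg.norm(np.diff(w,axis=0),axis=1).round(4),"ang",np.arctan2(*(w[1]-w[0])[[1,0]]).round(4),np.arctan2(*(w[2]-w[3])[[1,0]]).round(4))
show("rim",onz("top",c1([(148,188),(628,85),(735,432),(248,540)]),.024))
show("grip",onz("top",c1([(380,332),(560,298)]),.071))
show("tub",onz("top",c2([(92,228),(470,297),(417,550),(33,485)]),.07))
f=cv2.imread("pics/top0.png");g=cv2.cvtColor(f,cv2.COLOR_BGR2HSV)
m=((g[:,:,2]>130)&(g[:,:,1]<60)).astype(np.uint8); roi=np.zeros_like(m)
for c in c2([(546,111),(652,100)]): cv2.circle(roi,tuple(int(round(v)) for v in c),20,1,-1)
mm=m&roi
cc=[cv2.minEnclosingCircle(max(cv2.findContours(mm[:, :335] if i==0 else mm,0,2)[0],key=cv2.contourArea))for i in (0,)]
show("seats",onz("top",c2([(546,111),(652,100)]),.055))
# stud tops in top & scene
show("studtop",onz("top",c2([(545,92),(656,80)]),.107))
show("studscene",onz("scene",[(371,235),(358,262)],.107))
show("mount plate",onz("top",c2([(491,77),(694,56),(707,157),(501,181)]),.008))
S=cv2.imread("pics/scene0.png")
cv2.imwrite("pics/c3.png",cv2.resize(S[220:400,300:420],None,fx=4,fy=3.3,interpolation=cv2.INTER_CUBIC)) 
E
```

```text
rim [[0.4959, -0.1447, 0.024], [0.5444, -0.3334, 0.024], [0.3992, -0.3714, 0.024], [0.3502, -0.1838, 0.024]] mid [ 0.4474 -0.2583  0.024 ] len [0.1948 0.1501 0.1939] ang -1.3192 -1.3152Traceback (most recent call last):
  File "<stdin>", line 6, in <module>
  File "<stdin>", line 4, in show
IndexError: index 2 is out of bounds for axis 0 with size 2
```

```bash
python3 - <<'E'
from h import *
c1=lambda p:np.array(p)/[4.8,4.4]+[365-.4,255-.4]
c2=lambda p:np.array(p)/2.5+[95-.3,150-.3]
def show(n,w): print(n,w.round(4).tolist(),"mid",w.mean(0).round(4),"len",np.linalg.norm(np.diff(w,axis=0),axis=1).round(4),"ang",np.arctan2(*(w[1]-w[0])[[1,0]]).round(4),np.arctan2(*(w[-2]-w[-1])[[1,0]]).round(4))
show("grip",onz("top",c1([(380,332),(560,298)]),.071))
show("tub",onz("top",c2([(92,228),(470,297),(417,550),(33,485)]),.07))
show("seats",onz("top",c2([(546,111),(652,100)]),.055))
show("studtop",onz("top",c2([(545,92),(656,80)]),.107))
show("studscene",onz("scene",[(371,235),(358,262)],.107))
show("plate",onz("top",c2([(491,77),(694,56),(707,157),(501,181)]),.008))
p,r=tool(); print(r.as_matrix().round(3))
togo([.4474,-.2583,.16],1.826-np.pi/2)
E
```

```text
grip [[0.4394, -0.2242, 0.071], [0.4545, -0.2907, 0.071]] mid [ 0.4469 -0.2575  0.071 ] len [0.0681] ang -1.3469 1.7947
tub [[0.5861, 0.3439, 0.07], [0.542, 0.0653, 0.07], [0.3626, 0.0964, 0.07], [0.4008, 0.3721, 0.07]] mid [0.4729 0.2194 0.07  ] len [0.2821 0.182  0.2783] ang -1.7279 -1.7084
seats [[0.6841, 0.0146, 0.055], [0.6943, -0.0648, 0.055]] mid [ 0.6892 -0.0251  0.055 ] len [0.08] ang -1.4437 1.6979
studtop [[0.6859, 0.0136, 0.107], [0.6963, -0.0649, 0.107]] mid [ 0.6911 -0.0256  0.107 ] len [0.0791] ang -1.4393 1.7023
studscene [[0.6883, 0.0059, 0.107], [0.6986, -0.0783, 0.107]] mid [ 0.6934 -0.0362  0.107 ] len [0.0849] ang -1.4481 1.6935
plate [[0.7216, 0.0608, 0.008], [0.7421, -0.0999, 0.008], [0.6608, -0.1109, 0.008], [0.6381, 0.0502, 0.008]] mid [ 0.6906 -0.0249  0.008 ] len [0.162  0.082  0.1628] ang -1.444 -1.4311
[[-0.923  0.385 -0.001]
 [ 0.385  0.923 -0.002]
 [ 0.    -0.002 -1.   ]]
shift(tool) [-0.5124 -0.6907  0.0713] rot [-0.002  0.001  0.921] now [0.2401 0.5764 0.2302]
```

```bash
echo '[[1,-0.034,-0.046,0,0,0,0],[1,-0.034,-0.046,0,0,0,0],[1,-0.034,-0.046,0,0,0,0],[1,-0.034,-0.046,0,0,0,0],[1,-0.034,-0.046,0,0,0,0]]' > path.dat && python3 shift.py path.dat
echo '[[1,-0.034,-0.046,0,0,0,0],[1,-0.034,-0.046,0,0,0,0],[1,-0.034,-0.046,0,0,0,0],[1,-0.034,-0.046,0,0,0,0],[1,-0.034,-0.046,0,0,0,0]]' > path.dat && python3 shift.py path.dat
echo '[[1,-0.034,-0.046,0,0,0,0],[1,-0.034,-0.046,0,0,0,0],[1,-0.034,-0.046,0,0,0,0],[1,-0.034,-0.046,0,0,0,0],[1,-0.034,-0.046,0,0,0,0]]' > path.dat && python3 shift.py path.dat
echo '[[1,0,0,0,0,0,0.18],[1,0,0,0,0,0,0.18],[1,0,0,0,0,0,0.18],[1,0,0,0,0,0,0.18],[1,0,0,0,0,0,0.18]]' > path.dat && python3 shift.py path.dat
echo '[[1,0,0,0,0,0,0],[1,0,0,0,0,0,0],[1,0,0,0,0,0,0]]' > path.dat && python3 shift.py path.dat
python3 - <<'E'
from h import *
togo([.4472,-.258,.12],1.826-np.pi/2)
E
```

```text
time: 0.72
tool_pos: [0.3087, 0.2974, 0.2308]
tool_rot: [-0.0, 0.196, 0.981, -0.0]
contact_force: [-0.0, -0.5, 0.7]
gripper_width: 0.998
grasp_force: 0.0
time: 1.35
tool_pos: [0.3772, 0.0197, 0.2311]
tool_rot: [0.0, 0.196, 0.981, 0.0]
contact_force: [1.2, -0.6, -0.5]
gripper_width: 0.999
grasp_force: 0.0
time: 1.98
tool_pos: [0.4457, -0.2581, 0.2308]
tool_rot: [-0.0, 0.196, 0.981, 0.0]
contact_force: [0.3, 0.4, 0.2]
gripper_width: 0.999
grasp_force: 0.0
time: 2.6
tool_pos: [0.4455, -0.256, 0.2307]
tool_rot: [-0.001, 0.605, 0.796, 0.0]
contact_force: [-0.2, 0.1, 0.4]
gripper_width: 0.998
grasp_force: 0.0
time: 2.98
tool_pos: [0.4457, -0.2561, 0.2312]
tool_rot: [-0.0, 0.603, 0.798, -0.0]
contact_force: [1.0, -0.1, 0.2]
gripper_width: 0.997
grasp_force: 0.0
shift(tool) [-0.0022  0.0009  0.1112] rot [-0.    -0.     0.022] now [ 0.4457 -0.2561  0.2312]
```

```bash
echo '[[1,-0.002,0.001,0.05,0,0,0.022],[1,0,0,0.05,0,0,0],[1,0,0,0.04,0,0,0],[1,0,0,0.03,0,0,0],[1,0,0,0.018,0,0,0]]' > path.dat && python3 shift.py path.dat
echo '[[1,0,0,0,0,0,0],[0,0,0,0,0,0,0],[0,0,0,0,0,0,0],[0,0,0,0,0,0,0],[0,0,0,0,0,0,0]]' > path.dat && python3 shift.py path.dat
echo '[[0,0,0,0,0,0,0],[0,0,0,0,0,0,0]]' > path.dat && python3 shift.py path.dat
```

```text
time: 3.6
tool_pos: [0.4465, -0.2573, 0.0415]
tool_rot: [-0.001, 0.612, 0.791, 0.0]
contact_force: [-0.5, -0.7, 0.7]
gripper_width: 0.999
grasp_force: 0.0
time: 4.22
tool_pos: [0.4475, -0.258, 0.0438]
tool_rot: [0.0, 0.612, 0.791, -0.0]
contact_force: [0.2, -1.0, 0.9]
gripper_width: 0.147
grasp_force: 0.0
time: 4.47
tool_pos: [0.4473, -0.2582, 0.0439]
tool_rot: [0.0, 0.612, 0.791, -0.0]
contact_force: [-3.6, 0.2, 5.0]
gripper_width: 0.102
grasp_force: 60.4
```

```bash
echo '[[0,0,0,-0.004,0,0,0],[0,0,0,-0.01,0,0,0],[0,0,0,-0.016,0,0,0],[0,0,0,-0.02,0,0,0],[0,0,0,-0.02,0,0,0]]' > path.dat && python3 shift.py path.dat
echo '[[0,0,0,-0.02,0,0,0],[0,0,0,-0.016,0,0,0],[0,0,0,-0.01,0,0,0],[0,0,0,-0.004,0,0,0],[0,0,0,0,0,0,0]]' > path.dat && python3 shift.py path.dat
python3 - <<'E'
from h import *
for n in("top","scene"): cv2.imwrite(f"pics/{n}1.png",manip.grab_frame(n)[:,:,::-1])
E
```

```text
time: 5.1
tool_pos: [0.4472, -0.2577, 0.1144]
tool_rot: [0.0, 0.612, 0.791, 0.0]
contact_force: [-1.0, -0.0, -9.2]
gripper_width: 0.105
grasp_force: 58.7
time: 5.72
tool_pos: [0.4471, -0.2577, 0.163]
tool_rot: [-0.0, 0.612, 0.791, 0.0]
contact_force: [-0.6, -0.4, -9.5]
gripper_width: 0.104
grasp_force: 58.7
```

View pics/scene1.png

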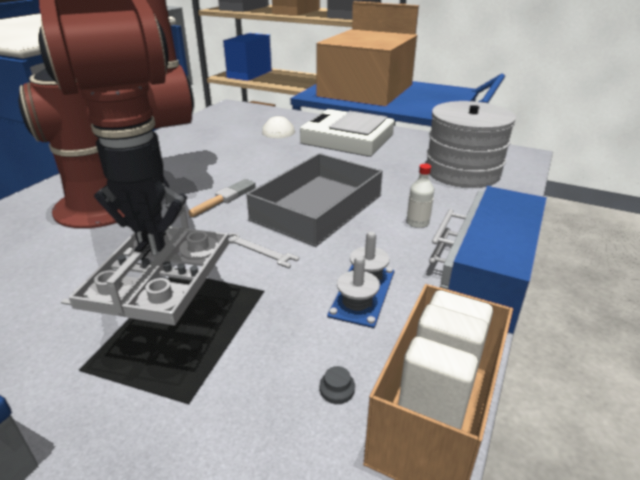

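The sieve hangs level from the gripper at about (160,265) with the bushes and pebs still on it. Next is a slow carry to the tub.

```bash
echo '[[0,0.0057,0.0018,0,0,0,0],[0,0.0133,0.0042,0,0,0,0],[0,0.021,0.0067,0,0,0,0],[0,0.0286,0.0091,0,0,0,0],[0,0.0343,0.0109,0,0,0,0]]' > path.dat && python3 shift.py path.dat
echo '[[0,0.0381,0.0121,0,0,0,0],[0,0.0381,0.0121,0,0,0,0],[0,0.0381,0.0121,0,0,0,0],[0,0.0381,0.0121,0,0,0,0],[0,0.0381,0.0121,0,0,0,0]]' > path.dat && python3 shift.py path.dat
echo '[[0,0.0381,0.0121,0,0,0,0],[0,0.0343,0.0109,0,0,0,0],[0,0.0286,0.0091,0,0,0,0],[0,0.0228,0.0072,0,0,0,0],[0,0.0171,0.0054,0,0,0,0]]' > path.dat && python3 shift.py path.dat
echo '[[0,0.0114,0.0036,0,0,0,0],[0,0.0057,0.0018,0,0,0,0],[0,0.0038,0.0012,0,0,0,0],[0,0,0,0,0,0,0],[0,0,0,0,0,0,0]]' > path.dat && python3 shift.py path.dat
echo '[[0,0,0,0,0,0,0.02],[0,0,0,0,0,0,0.05],[0,0,0,0,0,0,0.07],[0,0,0,0,0,0,0.07],[0,0,0,0,0,0,0.07]]' > path.dat && python3 shift.py path.dat
echo '[[0,0,0,0,0,0,0.06],[0,0,0,0,0,0,0.05],[0,0,0,0,0,0,0.02],[0,0,0,0,0,0,0],[0,0,0,0,0,0,0]]' > path.dat && python3 shift.py path.dat
python3 - <<'E'
from h import *
togo([.473,.2194,.119],1.417-np.pi/2)
for n in("top","scene"): cv2.imwrite(f"pics/{n}2.png",manip.grab_frame(n)[:,:,::-1])
E
```

```text
time: 6.45
tool_pos: [0.4529, -0.1484, 0.1632]
tool_rot: [-0.0, 0.612, 0.791, 0.0]
contact_force: [-0.4, 0.5, -8.5]
gripper_width: 0.106
grasp_force: 58.7
time: 7.08
tool_pos: [0.4631, 0.0517, 0.1633]
tool_rot: [-0.0, 0.612, 0.791, 0.0]
contact_force: [1.2, -0.9, -8.2]
gripper_width: 0.11
grasp_force: 58.7
time: 7.7
tool_pos: [0.4708, 0.1988, 0.1631]
tool_rot: [-0.0, 0.611, 0.791, -0.0]
contact_force: [0.0, -0.6, -8.3]
gripper_width: 0.104
grasp_force: 58.7
time: 8.32
tool_pos: [0.4728, 0.2186, 0.1633]
tool_rot: [0.0, 0.612, 0.791, -0.0]
contact_force: [-0.5, 0.3, -9.1]
gripper_width: 0.105
grasp_force: 58.7
time: 8.95
tool_pos: [0.4728, 0.2189, 0.1633]
tool_rot: [0.0, 0.717, 0.697, -0.0]
contact_force: [0.1, -0.3, -7.9]
gripper_width: 0.108
grasp_force: 58.7
time: 9.57
tool_pos: [0.4727, 0.219, 0.1633]
tool_rot: [-0.0, 0.76, 0.65, -0.0]
contact_force: [-0.1, -0.3, -8.7]
gripper_width: 0.103
grasp_force: 58.7
shift(tool) [0.0004 0.0002 0.0443] rot [-0.     0.    -0.002] now [0.4727 0.219  0.1633]
```

View pics/scene2.png

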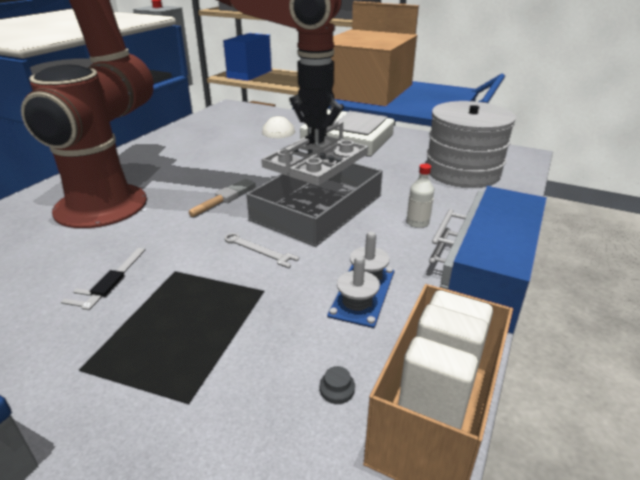

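The sieve is level over the tub at about (320,160). Now I lower it close to the rim and shake it.

```bash
echo '[[0,0,0,0.006,0,0,0],[0,0,0,0.014,0,0,0],[0,0,0,0.014,0,0,0],[0,0,0,0.006,0,0,0],[0,0,0,0.002,0,0,0]]' > path.dat && python3 shift.py path.dat
echo '[[0,0.02,0,0,0,0,0],[0,-0.04,0,0,0,0,0],[0,0.04,0,0,0,0,0],[0,-0.04,0,0,0,0,0],[0,0.04,0,0,0,0,0]]' > path.dat && python3 shift.py path.dat
echo '[[0,-0.04,0,0,0,0,0],[0,0.04,0,0,0,0,0],[0,-0.04,0,0,0,0,0],[0,0.04,0,0,0,0,0],[0,-0.02,0,0,0,0,0]]' > path.dat && python3 shift.py path.dat
echo '[[0,0,0,0,0,0,0],[0,0,0,0,0,0,0],[0,0,0,0,0,0,0]]' > path.dat && python3 shift.py path.dat
python3 - <<'E'
from h import *
a=[]
for n in("top","scene"):
    f=manip.grab_frame(n)[:,:,::-1]; cv2.imwrite(f"pics/{n}3.png",f)
    u=proj(n,[.473,.2194,.08])[0].astype(int); s=60 if n=="scene" else 85
    a.append(cv2.resize(f[u[1]-s:u[1]+s,u[0]-s:u[0]+s],(400,400),interpolation=cv2.INTER_CUBIC))
cv2.imwrite("pics/c3.png",np.hstack(a))
E
```

```text
time: 10.3
tool_pos: [0.4723, 0.2189, 0.1203]
tool_rot: [-0.0, 0.76, 0.65, -0.001]
contact_force: [-0.4, 0.4, -8.3]
gripper_width: 0.104
grasp_force: 58.7
time: 10.92
tool_pos: [0.4758, 0.236, 0.1208]
tool_rot: [0.001, 0.762, 0.648, -0.001]
contact_force: [1.4, 1.2, -9.4]
gripper_width: 0.107
grasp_force: 60.6
time: 11.55
tool_pos: [0.4741, 0.2223, 0.1227]
tool_rot: [-0.0, 0.759, 0.651, 0.002]
contact_force: [1.2, 0.1, -8.0]
gripper_width: 0.106
grasp_force: 60.9
time: 11.92
tool_pos: [0.4729, 0.2194, 0.1216]
tool_rot: [-0.0, 0.76, 0.65, 0.0]
contact_force: [0.2, 0.2, -8.8]
gripper_width: 0.104
grasp_force: 60.9
```

View pics/c3.png

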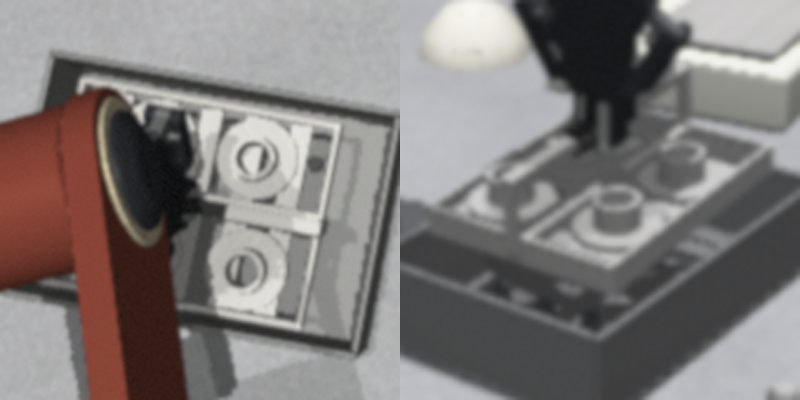

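The bushes are still on the sieve and pebs can be seen in the tub. More shaking is needed to make sure of all of them.

```bash
echo '[[0,0.024,0,0,0,0,0],[0,-0.048,0,0,0,0,0],[0,0.048,0,0,0,0,0],[0,-0.048,0,0,0,0,0],[0,0.048,0,0,0,0,0]]' > path.dat && python3 shift.py path.dat | grep grasp
echo '[[0,-0.048,0,0,0,0,0],[0,0.048,0,0,0,0,0],[0,-0.048,0,0,0,0,0],[0,0.048,0,0,0,0,0],[0,-0.048,0,0,0,0,0]]' > path.dat && python3 shift.py path.dat | grep grasp
echo '[[0,0.048,0,0,0,0,0],[0,-0.048,0,0,0,0,0],[0,0.048,0,0,0,0,0],[0,-0.048,0,0,0,0,0],[0,0.024,0,0,0,0,0]]' > path.dat && python3 shift.py path.dat | grep grasp
echo '[[0,0,0,0,0,0,0],[0,0,0,0,0,0,0],[0,0.01,0,0,0,0,0],[0,0.024,0,0,0,0,0],[0,-0.048,0,0,0,0,0]]' > path.dat && python3 shift.py path.dat | grep grasp
echo '[[0,0.048,0,0,0,0,0],[0,-0.048,0,0,0,0,0],[0,0.048,0,0,0,0,0],[0,-0.048,0,0,0,0,0],[0,0.014,0,0,0,0,0]]' > path.dat && python3 shift.py path.dat | grep grasp
echo '[[0,0,0,0,0,0,0],[0,0,0,0,0,0,0],[0,0,0,0,0,0,0]]' > path.dat && python3 shift.py path.dat
python3 - <<'E'
from h import *
togo([.473,.2194,.1215],1.417-np.pi/2)
a=[]
for n in("top","scene"):
    f=manip.grab_frame(n)[:,:,::-1]; cv2.imwrite(f"pics/{n}4.png",f)
    u=proj(n,[.473,.2194,.08])[0].astype(int); s=60 if n=="scene" else 85
    a.append(cv2.resize(f[u[1]-s:u[1]+s,u[0]-s:u[0]+s],(400,400),interpolation=cv2.INTER_CUBIC))
cv2.imwrite("pics/c4.png",np.hstack(a))
E
```

```text
grasp_force: 61.1
grasp_force: 60.8
grasp_force: 61.7
grasp_force: 60.9
grasp_force: 61.5
time: 15.52
tool_pos: [0.4729, 0.2192, 0.1215]
tool_rot: [0.0, 0.76, 0.65, 0.0]
contact_force: [-1.2, 0.2, -8.0]
gripper_width: 0.101
grasp_force: 61.6
shift(tool) [0.0003 0.0001 0.    ] rot [ 0.    -0.    -0.002] now [0.4729 0.2192 0.1215]
```

View pics/c4.png

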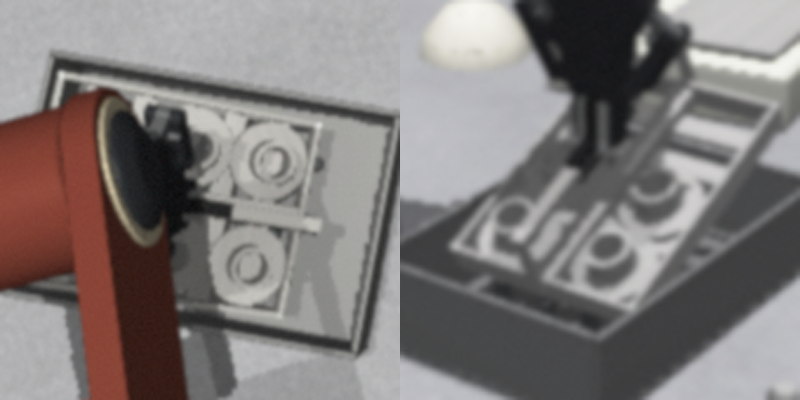

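The sieve has swung in the grip: its -y end hangs low and the bushes have gathered there. I'll triangulate the rim corners to get the tilt.

```bash
python3 - <<'E'
from h import *
ut=proj("top",[.473,.2194,.08])[0].astype(int);us=proj("scene",[.473,.2194,.08])[0].astype(int)
T=lambda p:np.array(p)*170/400+ut-85
S=lambda p:(np.array(p)-[400,0])*120/400+us-60
P=[]
for t,s in [((325,125),(632,310)),((60,72),(780,97)),((283,312),(452,250))]:
    X,e=tri(T(t),S(s));P.append(X);print(X.round(4),e.round(4))
P=np.array(P);print(np.linalg.norm(P[0]-P[1]),np.linalg.norm(P[0]-P[2]))
y=(P[1]-P[0]);y/=np.linalg.norm(y);print("pitch",np.degrees(np.arcsin(y[2])),"x tilt",(P[0]-P[2])/np.linalg.norm(P[0]-P[2]))
E
```

```text
[0.5367 0.1334 0.0532] 0.0039
[0.5644 0.3102 0.1383] 0.0029
[0.39   0.1582 0.0513] 0.0015
0.19815207636592802 0.14878125347769386
pitch 25.424804328534528 x tilt [ 0.98591993 -0.16672612  0.0128178 ]
```

```bash
echo '[[0,0,0,-0.006,0,0,0],[0,0,0,-0.014,0,0,0],[0,0,0,-0.014,0,0,0],[0,0,0,-0.006,0,0,0],[0,0,0,0,0,-0.03,0]]' > path.dat && python3 shift.py path.dat
echo '[[0,0,0,0,0,-0.05,0],[0,0,0,0,0,-0.06,0],[0,0,0,0,0,-0.06,0],[0,0,0,0,0,-0.06,0],[0,0,0,0,0,-0.06,0]]' > path.dat && python3 shift.py path.dat
echo '[[0,0,0,0,0,-0.06,0],[0,0,0,0,0,-0.045,0],[0,0,0,0,0,-0.018,0],[0,0,0,0,0,0,0],[0,0,0,0,0,0,0]]' > path.dat && python3 shift.py path.dat
cat > look.py <<'E'
from h import *
import sys
k=sys.argv[1]; z=float(sys.argv[2]); c=[float(v) for v in sys.argv[3:5]]; a=[]
for n in("top","scene"):
    f=manip.grab_frame(n)[:,:,::-1]; cv2.imwrite(f"pics/{n}{k}.png",f)
    u=proj(n,c+[z])[0].astype(int); s=60 if n=="scene" else 85
    print(n,u); a.append(cv2.resize(f[u[1]-s:u[1]+s,u[0]-s:u[0]+s],(400,400),interpolation=cv2.INTER_CUBIC))
cv2.imwrite(f"pics/c{k}.png",np.hstack(a))
E
python3 look.py 5 0.1 .473 .2194
```

```text
time: 16.25
tool_pos: [0.4733, 0.2189, 0.1625]
tool_rot: [0.011, 0.76, 0.649, -0.011]
contact_force: [0.8, -0.3, -8.6]
gripper_width: 0.098
grasp_force: 61.5
time: 16.88
tool_pos: [0.4726, 0.2197, 0.1606]
tool_rot: [0.104, 0.75, 0.642, -0.122]
contact_force: [0.9, -0.3, -7.9]
gripper_width: 0.098
grasp_force: 61.6
time: 17.5
tool_pos: [0.4729, 0.219, 0.1615]
tool_rot: [0.143, 0.742, 0.634, -0.167]
contact_force: [0.2, 0.3, -8.1]
gripper_width: 0.099
grasp_force: 61.7
top [190 304]
scene [316 169]
```

View pics/c5.png

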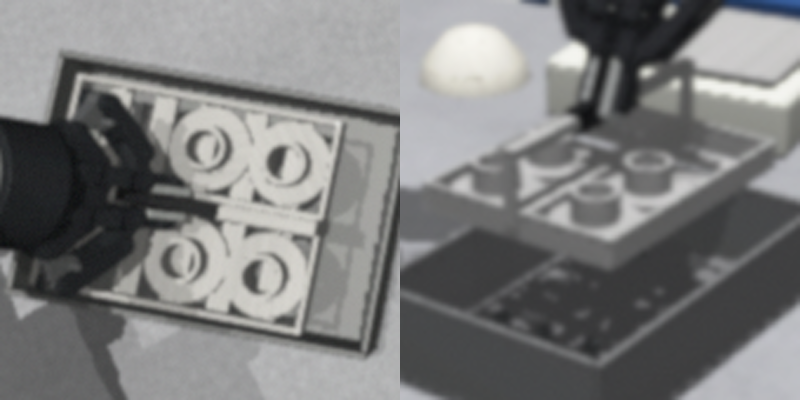

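The sieve is level again with all four bushes clearly on it, and their bores look free of pebs. I'll lower it and shake some more, horizontally, with the tool tilted.

```bash
echo '[[0,0.003,0,0.0065,0,0,0],[0,0.006,0,0.013,0,0,0],[0,0.0045,0,0.0095,0,0,0],[0,0.002,0,0.0035,0,0,0],[0,0,0,0,0,0,0]]' > path.dat && python3 shift.py path.dat | grep pos
echo '[[0,0.018,0,-0.0085,0,0,0],[0,-0.036,0,0.017,0,0,0],[0,0.036,0,-0.017,0,0,0],[0,-0.036,0,0.017,0,0,0],[0,0.036,0,-0.017,0,0,0]]' > path.dat && python3 shift.py path.dat | grep grasp
echo '[[0,-0.036,0,0.017,0,0,0],[0,0.036,0,-0.017,0,0,0],[0,-0.036,0,0.017,0,0,0],[0,0.036,0,-0.017,0,0,0],[0,-0.018,0,0.0085,0,0,0]]' > path.dat && python3 shift.py path.dat | grep grasp
echo '[[0,0.018,0,-0.0085,0,0,0],[0,-0.036,0,0.017,0,0,0],[0,0.036,0,-0.017,0,0,0],[0,-0.036,0,0.017,0,0,0],[0,0.036,0,-0.017,0,0,0]]' > path.dat && python3 shift.py path.dat | grep grasp
echo '[[0,-0.036,0,0.017,0,0,0],[0,0.036,0,-0.017,0,0,0],[0,-0.036,0,0.017,0,0,0],[0,0.036,0,-0.017,0,0,0],[0,-0.018,0,0.0085,0,0,0]]' > path.dat && python3 shift.py path.dat | grep grasp
echo '[[0,0,0,0,0,0,0],[0,-0.006,0,-0.014,0,0,0],[0,-0.009,0,-0.019,0,0,0],[0,-0.006,0,-0.014,0,0,0],[0,0,0,0,0,0,0]]' > path.dat && python3 shift.py path.dat
for i in 1 2 3 4; do echo '[[0,0,0,0,0,0,0]]' > path.dat && python3 shift.py path.dat | grep contact; done
python3 look.py 6 0.12 .473 .2194
```

```text
tool_pos: [0.4725, 0.219, 0.1247]
grasp_force: 62.0
grasp_force: 60.2
grasp_force: 62.3
grasp_force: 58.4
time: 21.35
tool_pos: [0.4745, 0.2212, 0.1798]
tool_rot: [0.143, 0.742, 0.634, -0.164]
contact_force: [-0.2, 0.7, -8.8]
gripper_width: 0.089
grasp_force: 59.6
contact_force: [0.5, 0.3, -8.9]
contact_force: [1.2, 0.2, -8.8]
contact_force: [-0.1, 0.7, -9.1]
contact_force: [-0.1, 0.4, -9.3]
top [187 304]
scene [316 160]
```

View pics/c6.png

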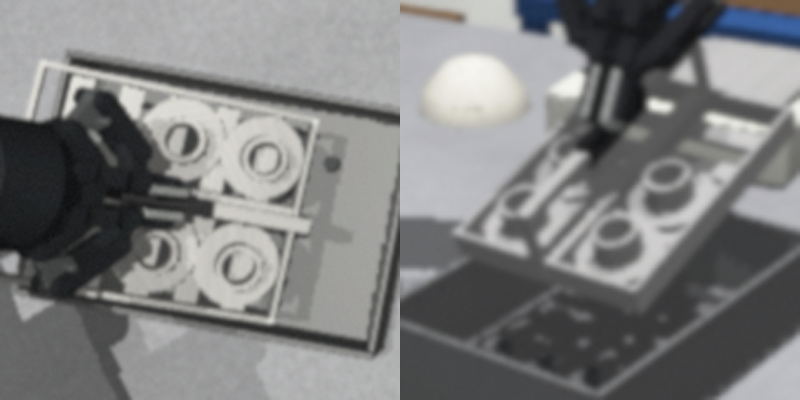

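The sieve slipped again and hangs with its -y end low, so the off-centre load turns it in the grip. I'll measure the tilt, level it, then set it on the mat to check and regrip.

```bash
python3 - <<'E'
from h import *
ut=np.array([187,304]);us=np.array([316,160])
T=lambda p:np.array(p)*170/400+ut-85
S=lambda p:(np.array(p)-[400,0])*120/400+us-60
P=[]
for t,s in [((317,122),(642,305)),((272,320),(457,234))]:
    X,e=tri(T(t),S(s));P.append(X);print(X.round(4),e.round(4))
# +y,+x corner lies on top ray, 0.196 from P0
o,d=ray("top",T((40,64)));d=d[0]/np.linalg.norm(d);
for s in np.linspace(.75,.9,16):
    X=o+s*d; print(X.round(3),np.linalg.norm(X-P[0]).round(4), np.degrees(np.arcsin((X-P[0])[2]/np.linalg.norm(X-P[0]))).round(1))
print((P[0]-P[1])/np.linalg.norm(P[0]-P[1]))
E
```

```text
[0.5367 0.1457 0.0917] 0.0054
[0.3896 0.1685 0.1015] 0.0007
[0.554 0.279 0.268] 0.2216 52.6
[0.555 0.283 0.259] 0.217 50.3
[0.556 0.287 0.25 ] 0.2128 47.9
[0.557 0.291 0.24 ] 0.209 45.4
[0.558 0.295 0.231] 0.2057 42.8
[0.559 0.299 0.222] 0.2027 40.1
[0.56  0.303 0.213] 0.2002 37.3
[0.561 0.307 0.204] 0.1982 34.5
[0.562 0.311 0.195] 0.1967 31.6
[0.563 0.315 0.186] 0.1957 28.7
[0.564 0.319 0.177] 0.1951 25.8
[0.565 0.323 0.168] 0.1951 22.9
[0.566 0.327 0.158] 0.1956 20.0
[0.567 0.331 0.149] 0.1967 17.0
[0.568 0.335 0.14 ] 0.1982 14.2
[0.569 0.339 0.131] 0.2002 11.4
[ 0.9860374  -0.15290234 -0.06596307]
```

```bash
python3 - <<'E'
from h import *
def edge(ut,us,t,s):
    T=np.array(t)*170/400+ut-85; S=(np.array(s)-[400,0])*120/400+us-60
    _,a=ray("top",T);_,b=ray("scene",S)
    d=np.cross(np.cross(a[0],a[1]),np.cross(b[0],b[1]));d/=np.linalg.norm(d);d*=np.sign(d[1]);return d,np.degrees(np.arcsin(d[2]))
u4t=proj("top",[.473,.2194,.08])[0].astype(int);u4s=proj("scene",[.473,.2194,.08])[0].astype(int)
print("c4",edge(u4t,u4s,[(325,125),(60,72)],[(632,310),(780,97)]))
print("c5",edge(np.array([190,304]),np.array([316,169]),[(345,122),(78,75)],[(613,248),(775,130)]))
print("c6",edge(np.array([187,304]),np.array([316,160]),[(317,122),(42,65)],[(642,297),(800,93)]))
E
```

```text
c4 (array([0.14071867, 0.88930727, 0.43512162]), np.float64(25.79303330570267))
c5 (array([0.14739808, 0.98771141, 0.05196132]), np.float64(2.9785054385928067))
c6 (array([0.15344937, 0.9093226 , 0.3867631 ]), np.float64(22.7532396724652))
```

```bash
python3 - <<'E'
import cv2,numpy as np
a=cv2.imread("pics/scene6.png")[60:200,250:410]
cv2.imwrite("pics/z6.png",cv2.resize(a,None,fx=5,fy=4.2,interpolation=cv2.INTER_CUBIC))
E
```

```text
(no output)
```

View pics/z6.png

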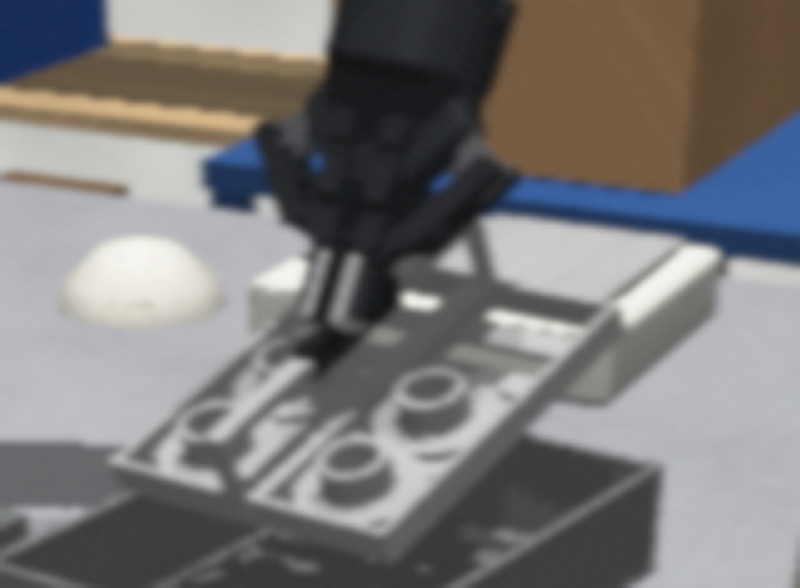

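The crop shows the fingers holding only the upper part of the grip plate, with the sieve at about 23° and its -y end low. I'll set it down inside the tub, where it fits, and regrip there.

```bash
echo '[[0,0.002,0,0.0045,0,0,0],[0,0.0043,0,0.009,0,0,0],[0,0.0065,0,0.0136,0,0,0],[0,0.0065,0,0.0136,0,0,0],[0,0.0043,0,0.009,0,0,0]]' > path.dat && python3 shift.py path.dat
echo '[[0,0.0043,0,0.009,0,0,0],[0,0.002,0,0.0045,0,0,0],[0,0,0,0,0,0,0]]' > path.dat && python3 shift.py path.dat
python3 look.py 7 0.05 .473 .2194
python3 - <<'E'
import cv2
a=cv2.imread("pics/scene7.png")[100:250,240:400]
cv2.imwrite("pics/z7.png",cv2.resize(a,None,fx=5,fy=4,interpolation=cv2.INTER_CUBIC))
E
```

```text
time: 22.58
tool_pos: [0.4722, 0.2199, 0.1198]
tool_rot: [0.142, 0.741, 0.634, -0.168]
contact_force: [-0.3, -0.4, -9.2]
gripper_width: 0.084
grasp_force: 59.5
time: 22.95
tool_pos: [0.4728, 0.2202, 0.1066]
tool_rot: [0.143, 0.741, 0.634, -0.167]
contact_force: [-1.0, -0.2, -8.6]
gripper_width: 0.088
grasp_force: 59.5
top [198 304]
scene [316 188]
```

```bash
echo '[[0,0.0043,0,0.009,0,0,0],[0,0,0,0,0,0,0]]' > path.dat && python3 shift.py path.dat | egrep 'pos|contact|width'
echo '[[0,0.0043,0,0.009,0,0,0],[0,0,0,0,0,0,0]]' > path.dat && python3 shift.py path.dat| egrep 'pos|contact|width'
echo '[[0,0.0043,0,0.009,0,0,0],[0,0,0,0,0,0,0]]' > path.dat && python3 shift.py path.dat| egrep 'pos|contact|width'
```

```text
tool_pos: [0.4725, 0.22, 0.0963]
contact_force: [-0.4, 1.1, -6.8]
gripper_width: 0.088
tool_pos: [0.4735, 0.2201, 0.0876]
contact_force: [0.6, -0.4, -1.2]
gripper_width: 0.085
tool_pos: [0.4734, 0.2197, 0.0774]
contact_force: [1.7, -1.8, 0.2]
gripper_width: 0.089
```

```bash
echo '[[0,0.0043,0,0.009,0,0,0],[0,0,0,0,0,0,0]]' > path.dat && python3 shift.py path.dat | egrep 'pos|contact|width'
echo '[[0,0.002,0,0.0045,0,0,0],[0,0,0,0,0,0,0]]' > path.dat && python3 shift.py path.dat| egrep 'pos|contact|width'
python3 look.py 8 0.04 .473 .2194
python3 - <<'E'
import cv2
a=cv2.imread("pics/scene8.png")[100:250,240:400]
cv2.imwrite("pics/z8.png",cv2.resize(a,None,fx=5,fy=4,interpolation=cv2.INTER_CUBIC))
E
```

```text
tool_pos: [0.4757, 0.2207, 0.0737]
contact_force: [-5.4, 0.5, 25.9]
gripper_width: 0.086
tool_pos: [0.4771, 0.2213, 0.0735]
contact_force: [-11.5, 0.6, 44.2]
gripper_width: 0.09
top [200 304]
scene [316 192]
```

View pics/z8.png

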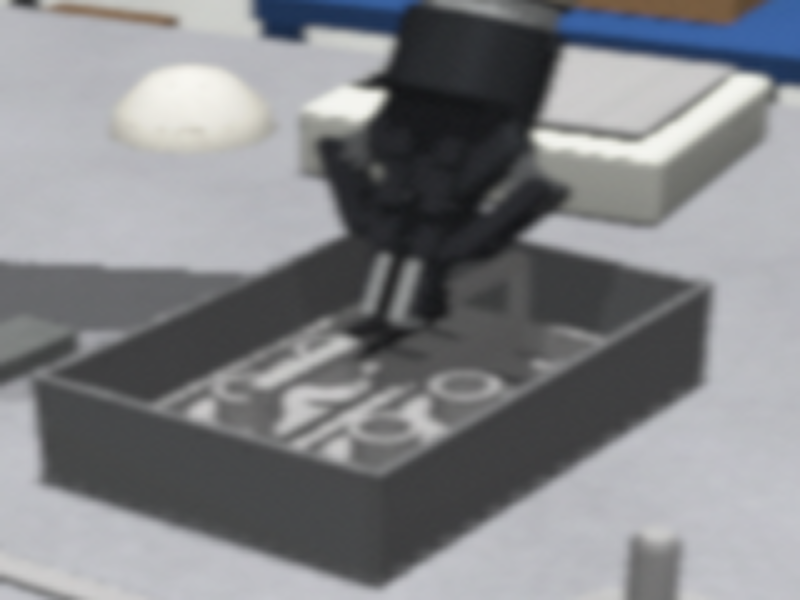

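The sieve lies flat inside the tub with its bushes on it. I'll ease off, open, rise and straighten the tool.

```bash
echo '[[0,-0.002,0,-0.0045,0,0,0],[0,0,0,0,0,0,0],[1,0,0,0,0,0,0],[1,0,0,0,0,0,0],[1,0,0,0,0,0,0]]' > path.dat && python3 shift.py path.dat
echo '[[1,0,0,0,0,0,0],[1,-0.013,0,-0.027,0,0,0],[1,-0.021,0,-0.045,0,0,0],[1,-0.021,0,-0.045,0,0,0],[1,-0.021,0,-0.045,0,0,0]]' > path.dat && python3 shift.py path.dat
echo '[[1,0,0,0,0,0.15,0],[1,0,0,0,0,0.15,0],[1,0,0,0,0,0.143,0],[1,0,0,0,0,0,0],[1,0,0,0,0,0,0]]' > path.dat && python3 shift.py path.dat
python3 look.py 9 0.04 .473 .2194
python3 - <<'E'
from h import *
from scipy import ndimage
p,r=tool();print(r.as_matrix().round(3))
for n in("top","scene"):
    f=cv2.imread(f"pics/{n}9.png"); a=f[150:262,120:270] if 0 else None
t=cv2.imread("pics/top9.png")[225:385,100:290]
cv2.imwrite("pics/z9.png",cv2.resize(t,None,fx=4.2,fy=3.75*1,interpolation=cv2.INTER_CUBIC))
E
```

```text
time: 25.02
tool_pos: [0.4724, 0.22, 0.0661]
tool_rot: [0.142, 0.741, 0.634, -0.168]
contact_force: [-0.5, 0.1, -0.6]
gripper_width: 0.72
grasp_force: 0.0
time: 25.65
tool_pos: [0.4727, 0.221, 0.247]
tool_rot: [0.143, 0.741, 0.634, -0.167]
contact_force: [-0.6, -0.5, -0.6]
gripper_width: 0.998
grasp_force: 0.0
time: 26.28
tool_pos: [0.473, 0.2211, 0.2456]
tool_rot: [0.0, 0.76, 0.65, -0.001]
contact_force: [-0.3, 0.8, -0.3]
gripper_width: 0.996
grasp_force: 0.0
top [200 304]
scene [316 192]
[[ 0.154  0.988 -0.001]
 [ 0.988 -0.154 -0.001]
 [-0.001 -0.001 -1.   ]]
```

View pics/z9.png

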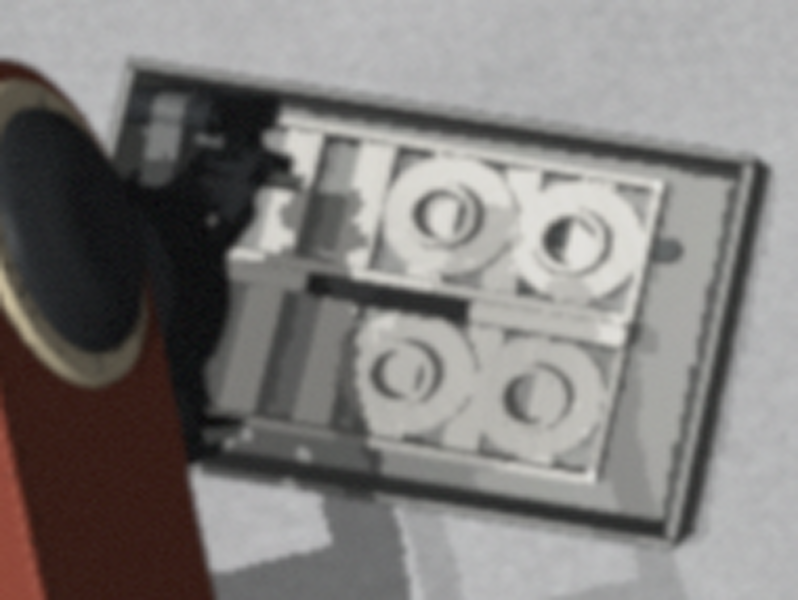

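The sieve sits level in the tub, the bores show only bar and slot, no pebs are visible on the deck, and one is on the tub floor at (670,250). The bushes are crowded at the -y end, so I'll regrip off-centre, near the real centre of mass.

```bash
python3 - <<'E'
from h import *
T=lambda p:np.array(p)/[4.2,3.75]+[100-.4,225-.4]
S=lambda p:np.array(p)/[5,4]+[240-.4,100-.4]
for t,s in [((577,240),(385,425)),((448,213),(467,385))]:
    X,e=tri(T(t),S(s));print("sleeve top",X.round(4),e.round(4))
for z in (.025,.035):
    w=onz("top",T([(662,182),(590,480)]),z);d=w[0]-w[1];print("rim end",w.round(4),np.linalg.norm(d),"xang",np.arctan2(d[1],d[0]))
    c=w.mean(0); a=np.arctan2(d[1],d[0]); print("centre from end",c+.098*np.array([-np.sin(a),np.cos(a),0]))
w=onz("top",T([(310,285),(468,312)]),.074);print("grip",w,np.linalg.norm(w[0]-w[1]),w.mean(0),np.arctan2(*(w[0]-w[1])[[1,0]]))
b=onz("top",T([(577,240),(448,213),(408,370),(545,395)]),.038);print(b.round(4),b.mean(0))
E
```

```text
sleeve top [0.506  0.1519 0.0465] 0.0035
sleeve top [0.5183 0.2098 0.0464] 0.0042
rim end [[0.5353 0.1179 0.025 ]
 [0.3868 0.1436 0.025 ]] 0.15079429271988237 xang -0.1715800681105191
centre from end [0.47777851 0.22731159 0.025     ]
rim end [[0.5347 0.1164 0.035 ]
 [0.3877 0.1418 0.035 ]] 0.1491654635422209 xang -0.17158006811051912
centre from end [0.47795812 0.22567148 0.035     ]
grip [[0.47965907 0.25870063 0.074     ]
 [0.46851826 0.19050021 0.074     ]] 0.06910437927717401 [0.47408867 0.22460042 0.074     ] 1.4088725449741781
[[0.5048 0.1526 0.038 ]
 [0.5168 0.2108 0.038 ]
 [0.4392 0.2242 0.038 ]
 [0.4285 0.163  0.038 ]] [0.47232254 0.18763486 0.038     ]
```

```bash
python3 - <<'E'
from h import *
togo([.4709,.2038,.053],-0.166)
E
echo '[[1,-0.0174,0.0005,0,0,0,0.012],[1,0,0,0.05,0,0,0],[1,0,0,0.05,0,0,0],[1,0,0,0.04,0,0,0],[1,0,0,0.03,0,0,0]]' > path.dat && python3 shift.py path.dat
echo '[[1,0,0,0.0226,0,0,0],[1,0,0,0,0,0,0],[0,0,0,0,0,0,0],[0,0,0,0,0,0,0],[0,0,0,0,0,0,0]]' > path.dat && python3 shift.py path.dat
echo '[[0,0,0,0,0,0,0],[0,0,0,0,0,0,0],[0,0,0,0,0,0,0]]' > path.dat && python3 shift.py path.dat
```

```text
shift(tool) [-0.0177  0.0009  0.1924] rot [-0.001  0.001  0.011] now [0.4729 0.2217 0.2454]
time: 27.0
tool_pos: [0.4697, 0.203, 0.0735]
tool_rot: [-0.0, 0.764, 0.645, -0.001]
contact_force: [0.3, -0.3, -0.3]
gripper_width: 0.998
grasp_force: 0.0
time: 27.62
tool_pos: [0.4716, 0.204, 0.0544]
tool_rot: [0.0, 0.764, 0.645, 0.001]
contact_force: [-0.1, -0.5, -0.5]
gripper_width: 0.374
grasp_force: 0.0
time: 28.0
tool_pos: [0.4716, 0.204, 0.054]
tool_rot: [0.0, 0.764, 0.645, 0.001]
contact_force: [1.6, 0.2, 1.6]
gripper_width: 0.106
grasp_force: 58.8
```

```bash
echo '[[0,0,0,-0.003,0,0,0],[0,0,0,-0.008,0,0,0],[0,0,0,-0.014,0,0,0],[0,0,0,-0.018,0,0,0],[0,0,0,-0.02,0,0,0]]' > path.dat && python3 shift.py path.dat|egrep 'pos|width|contact'
echo '[[0,0,0,-0.02,0,0,0],[0,0,0,-0.018,0,0,0],[0,0,0,-0.012,0,0,0],[0,0,0,-0.006,0,0,0],[0,0,0,0,0,0,0]]' > path.dat && python3 shift.py path.dat
python3 look.py 10 0.13 .473 .2194
cp pics/c10.png pics/zz10.png
for i in 1 2 3; do echo '[[0,0,0,0,0,0,0]]' > path.dat && python3 shift.py path.dat|egrep 'contact'; done
python3 - <<'E'
from plant import manip; print(manip.state()["ft_torque"])
E
```

```text
tool_pos: [0.4709, 0.2039, 0.1178]
contact_force: [0.4, -0.5, -8.6]
gripper_width: 0.105
time: 29.25
tool_pos: [0.4709, 0.2039, 0.1724]
tool_rot: [0.0, 0.764, 0.645, 0.0]
contact_force: [0.4, -0.2, -8.9]
gripper_width: 0.105
grasp_force: 58.5
top [185 304]
scene [316 156]
contact_force: [-0.8, 0.3, -8.2]
contact_force: [0.3, -0.6, -8.3]
contact_force: [-0.3, -0.6, -8.7]
[-0.05054378  0.04736404 -0.0206507 ]
```

```bash
echo '[[0,-0.004,0.0005,0,0,0,0],[0,-0.0099,0.0013,0,0,0,0],[0,-0.0159,0.0021,0,0,0,0],[0,-0.0218,0.0029,0,0,0,0],[0,-0.0258,0.0035,0,0,0,0]]' > path.dat && python3 shift.py path.dat|egrep 'pos|width'
echo '[[0,-0.0277,0.0038,0,0,0,0],[0,-0.0277,0.0038,0,0,0,0],[0,-0.0277,0.0038,0,0,0,0],[0,-0.0277,0.0038,0,0,0,0],[0,-0.0277,0.0038,0,0,0,0]]' > path.dat && python3 shift.py path.dat|egrep 'pos|width'
echo '[[0,-0.0277,0.0038,0,0,0,0],[0,-0.0277,0.0038,0,0,0,0],[0,-0.0277,0.0038,0,0,0,0],[0,-0.0277,0.0038,0,0,0,0],[0,-0.0277,0.0038,0,0,0,0]]' > path.dat && python3 shift.py path.dat|egrep 'pos|width'
echo '[[0,-0.0277,0.0038,0,0,0,0],[0,-0.0258,0.0035,0,0,0,0],[0,-0.0218,0.0029,0,0,0,0],[0,-0.0159,0.0021,0,0,0,0],[0,-0.0099,0.0013,0,0,0,0]]' > path.dat && python3 shift.py path.dat|egrep 'pos|width'
echo '[[0,-0.006,0.0008,0,0,0,0],[0,-0.003,0.0004,0,0,0,0],[0,0,0,0,0,0,0],[0,0,0,0,0,0,-0.02],[0,0,0,0,0,0,-0.05]]' > path.dat && python3 shift.py path.dat|egrep 'pos|width'
echo '[[0,0,0,0,0,0,-0.06],[0,0,0,0,0,0,-0.06],[0,0,0,0,0,0,-0.06],[0,0,0,0,0,0,-0.04],[0,0,0,0,0,0,-0.02]]' > path.dat && python3 shift.py path.dat|egrep 'pos|width'
echo '[[0,0,0,0,0,0,0],[0,0,0,0,0,0,0],[0,0,0,0,0,0,0]]' > path.dat && python3 shift.py path.dat
python3 - <<'E'
from h import *
togo([.456,-.265,.06],1.72-np.pi/2)
for n in("top","scene"): cv2.imwrite(f"pics/{n}11.png",manip.grab_frame(n)[:,:,::-1])
E
```

```text
tool_pos: [0.4679, 0.1243, 0.1723]
gripper_width: 0.106
tool_pos: [0.4632, -0.0158, 0.1724]
gripper_width: 0.107
tool_pos: [0.4584, -0.1554, 0.1724]
gripper_width: 0.107
tool_pos: [0.4555, -0.2564, 0.1723]
gripper_width: 0.108
tool_pos: [0.4555, -0.2643, 0.1723]
gripper_width: 0.109
tool_pos: [0.4554, -0.2643, 0.1723]
gripper_width: 0.106
time: 33.85
tool_pos: [0.4554, -0.2647, 0.1723]
tool_rot: [0.0, 0.655, 0.755, 0.0]
contact_force: [0.0, -1.2, -8.3]
gripper_width: 0.102
grasp_force: 58.5
shift(tool) [-0.0004  0.0005  0.1123] rot [ 0.     0.    -0.007] now [ 0.4554 -0.2647  0.1723]
```

```bash
echo '[[0,0,0,0.004,0,0,0],[0,0,0,0.012,0,0,0],[0,0,0,0.02,0,0,0],[0,0,0,0.024,0,0,0],[0,0,0,0.024,0,0,0]]' > path.dat && python3 shift.py path.dat|egrep 'pos|width'
echo '[[0,0,0,0.018,0,0,0],[0,0,0,0.012,0,0,0],[0,0,0,0.006,0,0,0],[0,0,0,0.003,0,0,0],[0,0,0,0,0,0,0]]' > path.dat && python3 shift.py path.dat|egrep 'pos|width|contact'
echo '[[0,0,0,0.003,0,0,0],[0,0,0,0,0,0,0],[0,0,0,0,0,0,0]]' > path.dat && python3 shift.py path.dat
```

```text
tool_pos: [0.4547, -0.2641, 0.0858]
gripper_width: 0.107
tool_pos: [0.4558, -0.2649, 0.0498]
contact_force: [-0.5, -0.1, -8.8]
gripper_width: 0.104
time: 35.58
tool_pos: [0.4556, -0.2649, 0.0466]
tool_rot: [0.0, 0.655, 0.756, -0.0]
contact_force: [0.9, 0.3, -6.8]
gripper_width: 0.106
grasp_force: 58.6
```

```bash
echo '[[0,0,0,0.002,0,0,0],[0,0,0,0,0,0,0],[1,0,0,0,0,0,0],[1,0,0,0,0,0,0],[1,0,0,0,0,0,0]]' > path.dat && python3 shift.py path.dat|egrep 'pos|width|contact'
echo '[[1,0,0,0,0,0,0],[1,0,0,-0.04,0,0,0],[1,0,0,-0.06,0,0,0],[1,0,0,-0.06,0,0,0],[1,0,0,-0.04,0,0,0]]' > path.dat && python3 shift.py path.dat|egrep 'pos|width|contact'
echo '[[1,0.05,0,0,0,0,0],[1,0.05,0,0,0,0,0],[1,0.05,0,0,0,0,0],[1,0.05,0,0,0,0,0],[1,0.05,0,0,0,0,0]]' > path.dat && python3 shift.py path.dat|egrep 'pos|width|contact'
echo '[[1,0,0,0,0,0,0],[1,0,0,0,0,0,0]]' > path.dat && python3 shift.py path.dat|egrep 'pos|width|contact'
python3 - <<'E'
from h import *
f=manip.grab_frame("top")[:,:,::-1];cv2.imwrite("pics/top12.png",f)
S=manip.grab_frame("scene")[:,:,::-1];cv2.imwrite("pics/scene12.png",S)
a=cv2.resize(f[255:390,365:530],(480,393),interpolation=cv2.INTER_CUBIC)
b=cv2.resize(f[238:372,105:290],(320,232),interpolation=cv2.INTER_CUBIC)
c=cv2.resize(S[140:245,240:390],(320,224),interpolation=cv2.INTER_CUBIC)
d=cv2.resize(f[165:225,285:385],(320,192),interpolation=cv2.INTER_CUBIC)
o=np.zeros((600,800,3),np.uint8);o[:393,:480]=a;o[:232,480:]=b;o[232:456,480:]=c;o[400:592,:320]=d
cv2.imwrite("pics/m12.png",o)
E
```

```text
tool_pos: [0.4558, -0.2651, 0.0448]
contact_force: [0.3, 0.3, -0.0]
gripper_width: 0.74
tool_pos: [0.4561, -0.2652, 0.2481]
contact_force: [-0.2, 0.1, -0.1]
gripper_width: 1.002
tool_pos: [0.4196, -0.0158, 0.2444]
contact_force: [0.4, 0.2, 0.2]
gripper_width: 0.997
tool_pos: [0.4201, -0.0174, 0.2444]
contact_force: [-0.0, -0.2, 0.4]
gripper_width: 1.001
```

View pics/m12.png

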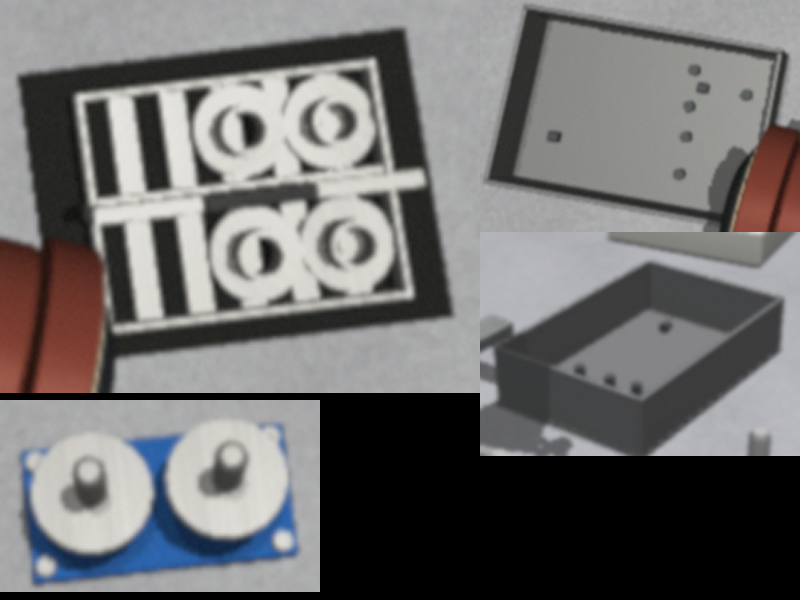

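The deck is clear of pebs and seven lie in the tub, matching the five on the bars plus two in bores seen at the start. Four bushes are left at the -y end of the sieve, whose mat placing looks good. My picture views are used up, so from here I measure numerically.

```bash
cat > bush.py <<'E'
from h import *
import sys
# sieve frame from the gripper at release: tool y = sieve x
O=np.array([.4558,-.2651]); ex=np.array([.990,.142]);ex/=np.linalg.norm(ex);ey=np.array([-ex[1],ex[0]]);O=O+.022*ey
def find(f,zs,c0,r_mm,win=24,z=.036):
    "circle (sleeve top) near pixel c0"
    k=6;K=cam("top")[0];r=r_mm*K[0,0]/(.95078-z)*k
    x,y=int(c0[0])-win//2,int(c0[1])-win//2
    g=cv2.cvtColor(f[y:y+win,x:x+win],cv2.COLOR_BGR2GRAY);g=cv2.resize(g,None,fx=k,fy=k,interpolation=cv2.INTER_CUBIC)
    h=cv2.HoughCircles(g,cv2.HOUGH_GRADIENT,1.5,5,param1=60,param2=8,minRadius=int(r*.93),maxRadius=int(r*1.07))
    return None if h is None else [(q[:2]+.5)/k-.5+[x,y] for q in h[0,:3]]
if __name__=="__main__":
    f=cv2.imread(sys.argv[1])
    for p in [(242,128),(330,122),(252,255),(345,245)]:
        c=np.array(p)/2.91+[365-.33,255-.33]
        w=onz("top",c,.036)[0]; s=(w[:2]-O); print("pick",w.round(4),"sieve",(s@ex).round(4),(s@ey).round(4))
        for nm,r,z,wn in(("sleeve",.016,.036,30),("flange",.03,.017,44)):
            c1=proj("top",np.r_[w[:2],z])[0]
            for q in (find(f,0,c1,r,wn,z) or [])[:2]:
                w2=onz("top",q,z)[0];s=w2[:2]-O;print("   ",nm,w2.round(4),(s@ex).round(4),(s@ey).round(4))
    for nm,a,z,r in(("seat",[(93,92),(227,79)],.055,.036),("stud",[(89,72),(232,57)],.107,.0075)):
        for p in a:
            c=np.array(p)/3.2+[285-.35,165-.35];print(nm,onz("top",c,z)[0].round(4))
            for q in (find(f,0,c,r,50 if r>.02 else 20,z) or [])[:2]: print("   ",onz("top",q,z)[0].round(4))
E
python3 bush.py pics/top12.png
```

```text
pick [ 0.4955 -0.2403  0.036 ] sieve 0.0428 -0.0031
    sleeve [ 0.493  -0.2359  0.036 ] 0.041 0.0016
    sleeve [ 0.494  -0.2378  0.036 ] 0.0417 -0.0003
    flange [ 0.4962 -0.2442  0.017 ] 0.043 -0.007
    flange [ 0.4938 -0.2422  0.017 ] 0.0409 -0.0048
pick [ 0.5006 -0.2963  0.036 ] sieve 0.0399 -0.0593
    sleeve [ 0.5018 -0.2948  0.036 ] 0.0413 -0.0579
    sleeve [ 0.4994 -0.291   0.036 ] 0.0395 -0.0539
    flange [ 0.5023 -0.3033  0.017 ] 0.0406 -0.0664
    flange [ 0.5018 -0.299   0.017 ] 0.0407 -0.0621
pick [ 0.416  -0.2459  0.036 ] sieve -0.0366 0.0027
    sleeve [ 0.4171 -0.2453  0.036 ] -0.0355 0.0031
    sleeve [ 0.4167 -0.2476  0.036 ] -0.0362 0.0009
    flange [ 0.4159 -0.2542  0.017 ] -0.0379 -0.0055
    flange [ 0.415  -0.2528  0.017 ] -0.0387 -0.004
pick [ 0.4237 -0.3044  0.036 ] sieve -0.0374 -0.0564
    sleeve [ 0.4245 -0.3095  0.036 ] -0.0373 -0.0615
    sleeve [ 0.4253 -0.3054  0.036 ] -0.0359 -0.0575
    flange [ 0.4246 -0.3094  0.017 ] -0.0371 -0.0614
    flange [ 0.4238 -0.3117  0.017 ] -0.0383 -0.0636
seat [0.6855 0.0135 0.055 ]
    [0.6854 0.0139 0.055 ]
    [0.6839 0.0153 0.055 ]
seat [ 0.695 -0.065  0.055]
    [ 0.6952 -0.0642  0.055 ]
    [ 0.6961 -0.0628  0.055 ]
stud [0.6847 0.014  0.107 ]
    [0.6842 0.0126 0.107 ]
    [0.6869 0.0145 0.107 ]
stud [ 0.6949 -0.065   0.107 ]
    [ 0.6976 -0.0646  0.107 ]
    [ 0.6967 -0.0659  0.107 ]
```

```bash
python3 - <<'E'
from h import *
from bush import O,ex,ey
print("j6",manip.state()["joint_pos"].round(2))
for n,(a,b) in dict(A=(.0408,-.003),B=(.0405,-.0605),C=(-.0375,-.001),D=(-.0375,-.0605)).items():
    w=O+a*ex+b*ey; print(n,w.round(4)); 
    if n=="A": togo([*w,.0205],1.713)
E
```

```text
j6 [-0.22 -0.48  2.04 -0.    1.58 -0.36]
A [ 0.4935 -0.2405]
shift(tool) [-0.2304  0.0415  0.2238] rot [0.    0.    1.569] now [ 0.4202 -0.0181  0.2443]
B [ 0.5014 -0.2975]
C [ 0.4157 -0.2496]
D [ 0.4241 -0.3085]
```

```bash
echo '[[0.55,-0.0461,0.0083,0,0,0,0],[0.55,-0.0461,0.0083,0,0,0,0],[0.55,-0.0461,0.0083,0,0,0,0],[0.55,-0.0461,0.0083,0,0,0,0],[0.55,-0.0461,0.0083,0,0,0,0]]' > path.dat && python3 shift.py path.dat|egrep 'pos'
echo '[[0.55,0,0,0,0,0,0.175],[0.55,0,0,0,0,0,0.175],[0.55,0,0,0,0,0,0.175],[0.55,0,0,0,0,0,0.175],[0.55,0,0,0,0,0,0.175]]' > path.dat && python3 shift.py path.dat|egrep 'pos'
echo '[[0.55,0,0,0,0,0,0.175],[0.55,0,0,0,0,0,0.175],[0.55,0,0,0,0,0,0.175],[0.55,0,0,0,0,0,0.169],[0.55,0,0,0.03,0,0,0]]' > path.dat && python3 shift.py path.dat|egrep 'pos'
echo '[[0.55,0,0,0.06,0,0,0],[0.55,0,0,0.05,0,0,0],[0.55,0,0,0,0,0,0],[0.55,0,0,0,0,0,0]]' > path.dat && python3 shift.py path.dat
python3 - <<'E'
from h import *
print("j",manip.state()["joint_pos"].round(2)); togo([.4935,-.2405,.0205],1.713)
p,r=tool();print(r.as_matrix().round(3)[:2,:2])
E
```

```text
tool_pos: [0.4936, -0.2427, 0.244]
tool_pos: [0.4932, -0.2411, 0.2439]
tool_pos: [0.4949, -0.2422, 0.2168]
time: 40.17
tool_pos: [0.4946, -0.241, 0.1062]
tool_rot: [0.001, 0.997, 0.071, 0.001]
contact_force: [0.8, -0.1, 1.1]
gripper_width: 0.548
grasp_force: 0.0
j [-0.59 -0.02  1.9  -0.    1.26  0.84]
shift(tool) [-0.0012 -0.0008  0.0857] rot [ 0.002 -0.002  0.   ] now [ 0.4946 -0.241   0.1062]
[[ 0.99   0.142]
 [ 0.142 -0.99 ]]
```

```bash
echo '[[0.55,-0.0012,-0.0008,0.03,0,0,0],[0.55,0,0,0.03,0,0,0],[0.55,0,0,0.015,0,0,0],[0.55,0,0,0.0105,0,0,0],[0.55,0,0,0,0,0,0]]' > path.dat && python3 shift.py path.dat|egrep 'pos|contact'
echo '[[0,0,0,0,0,0,0],[0,0,0,0,0,0,0],[0,0,0,0,0,0,0],[0,0,0,0,0,0,0]]' > path.dat && python3 shift.py path.dat
python3 - <<'E'
from plant import manip
s=manip.state();print(s["contact_force"],s["joint_pos"].round(3))
E
```

```text
tool_pos: [0.4928, -0.2392, 0.0193]
contact_force: [0.1, 0.3, -0.2]
time: 41.3
tool_pos: [0.4936, -0.2396, 0.0205]
tool_rot: [0.001, 0.997, 0.072, 0.001]
contact_force: [-0.7, -0.3, 5.6]
gripper_width: 0.352
grasp_force: 59.1
[-0.73255372 -0.33507708  5.554285  ] [-0.588  0.101  1.941 -0.     1.097  0.839]
```

```bash
echo '[[0,0,0,-0.01,0,0,0],[0,0,0,-0.03,0,0,0],[0,0,0,-0.04,0,0,0],[0,0,0,-0.04,0,0,0],[0,0,0,-0.03,0,0,0]]' > path.dat && python3 shift.py path.dat|egrep 'pos|contact|width'
echo '[[0,0.0374,-0.0241,0,0,0,0],[0,0.0374,-0.0241,0,0,0,0],[0,0.0374,-0.0241,0,0,0,0],[0,0.0374,-0.0241,0,0,0,0],[0,0.0374,-0.0241,0,0,0,0]]' > path.dat && python3 shift.py path.dat|egrep 'pos|contact|width'
echo '[[0,0.0372,-0.024,0,0,0,0],[0,0,0,0,0,0,0],[0,0,0,0,0,0,0]]' > path.dat && python3 shift.py path.dat
python3 - <<'E'
from h import *
togo([.695,-.0648,.1185],1.713)
for n in("top","scene"): cv2.imwrite(f"pics/{n}13.png",manip.grab_frame(n)[:,:,::-1])
E
```

```text
tool_pos: [0.4925, -0.2389, 0.1709]
contact_force: [-0.4, -0.4, -0.9]
gripper_width: 0.35
tool_pos: [0.6608, -0.0916, 0.1686]
contact_force: [0.1, -0.9, -1.4]
gripper_width: 0.354
time: 42.92
tool_pos: [0.6929, -0.0638, 0.1683]
tool_rot: [0.0, 0.997, 0.072, -0.001]
contact_force: [-0.2, -0.9, -1.9]
gripper_width: 0.349
grasp_force: 59.5
shift(tool) [0.002  0.0013 0.0498] rot [-0.     0.001  0.002] now [ 0.6929 -0.0638  0.1683]
```

```bash
echo '[[0,0.002,0.0013,0.02,0,0,0],[0,0,0,0.02,0,0,0],[0,0,0,0.01,0,0,0],[0,0,0,0,0,0,0]]' > path.dat && python3 shift.py path.dat|egrep 'pos|contact|width'
echo '[[0,0,0,0.004,0,0,0],[0,0,0,0,0,0,0]]' > path.dat && python3 shift.py path.dat|egrep 'pos|contact|width'
echo '[[0,0,0,0.004,0,0,0],[0,0,0,0,0,0,0]]' > path.dat && python3 shift.py path.dat|egrep 'pos|contact|width'
echo '[[0,0,0,0.004,0,0,0],[0,0,0,0,0,0,0]]' > path.dat && python3 shift.py path.dat|egrep 'pos|contact|width'
```

```text
tool_pos: [0.6945, -0.0646, 0.1164]
contact_force: [-0.8, -0.1, -2.4]
gripper_width: 0.355
tool_pos: [0.6961, -0.0647, 0.1152]
contact_force: [-0.2, 0.1, -0.7]
gripper_width: 0.353
tool_pos: [0.6956, -0.0647, 0.1106]
contact_force: [-0.4, -0.7, -1.1]
gripper_width: 0.355
tool_pos: [0.6954, -0.0647, 0.1062]
contact_force: [-1.0, 0.2, -1.3]
gripper_width: 0.344
```

```bash
echo '[[0,0,0,0.008,0,0,0],[0,0,0,0.008,0,0,0],[0,0,0,0.008,0,0,0],[0,0,0,0,0,0,0]]' > path.dat && python3 shift.py path.dat|egrep 'pos|contact|width'
echo '[[0,0,0,0.008,0,0,0],[0,0,0,0.005,0,0,0],[0,0,0,0.003,0,0,0],[0,0,0,0,0,0,0]]' > path.dat && python3 shift.py path.dat|egrep 'pos|contact|width'
```

```text
tool_pos: [0.6949, -0.0645, 0.0812]
contact_force: [-0.2, 0.2, -0.5]
gripper_width: 0.355
tool_pos: [0.6956, -0.0647, 0.0664]
contact_force: [0.9, 0.2, -1.5]
gripper_width: 0.351
```

```bash
echo '[[0,0,0,0.002,0,0,0],[0,0,0,0,0,0,0],[0.6,0,0,0,0,0,0],[0.6,0,0,0,0,0,0]]' > path.dat && python3 shift.py path.dat|egrep 'pos|contact|width'
echo '[[0.6,0,0,-0.03,0,0,0],[0.6,0,0,-0.05,0,0,0],[0.6,0,0,-0.05,0,0,0],[0.6,0,0,0,0,0,0]]' > path.dat && python3 shift.py path.dat|egrep 'pos|contact|width'
python3 - <<'E'
from h import *
f=manip.grab_frame("top")[:,:,::-1].copy();cv2.imwrite("pics/top14.png",f)
f0=cv2.imread("pics/top12.png");d=cv2.absdiff(f,f0).max(2);d=(cv2.GaussianBlur(d,(3,3),0)>35).astype(np.uint8)
n,l,s,c=cv2.connectedComponentsWithStats(d)
for i in range(1,n):
    if s[i,4]>15: print(s[i],onz("top",c[i],.03)[0].round(3))
from bush import O,ex,ey
for p in(("C",-.0375,-.001),("B",.0405,-.0605),("D",-.0375,-.0605),("A",.0405,-.003)): print(p[0],proj("top",[*(O+p[1]*ex+p[2]*ey),.036]).round())
togo([*(O-.0375*ex-.001*ey),.0205],1.713)
E
```

```text
tool_pos: [0.6961, -0.0648, 0.0654]
contact_force: [-0.5, -0.1, 0.8]
gripper_width: 0.6
tool_pos: [0.6991, -0.0653, 0.2026]
contact_force: [1.0, -0.1, 0.8]
gripper_width: 0.599
[  245    33   203   447 47659] [ 0.581 -0.047  0.03 ]
[398 134   8   7  45] [ 0.808 -0.154  0.03 ]
[430 283  29  33 553] [ 0.494 -0.235  0.03 ]
[ 219  328   47  152 1752] [0.309 0.129 0.03 ]
[236 331   9  25 103] [0.406 0.144 0.03 ]
[367 382   4  10  32] [ 0.333 -0.095  0.03 ]
[201 414  26  66 549] [0.214 0.182 0.03 ]
[134 474  27   6 103] [0.164 0.304 0.03 ]
C [[453. 343.]]
B [[479. 296.]]
D [[485. 339.]]
A [[448. 300.]]
shift(tool) [-0.3064  0.1419  0.1767] rot [ 0.002 -0.006  0.002] now [ 0.6975 -0.0651  0.1988]
```

```bash
echo '[[0.55,-0.0511,0.0237,0,0,0,0],[0.55,-0.0511,0.0237,0,0,0,0],[0.55,-0.0511,0.0237,0,0,0,0],[0.55,-0.0511,0.0237,0,0,0,0],[0.55,-0.0511,0.0237,0,0,0,0]]' > path.dat && python3 shift.py path.dat|egrep 'pos'
echo '[[0.55,-0.0511,0.0236,0.03,0,0,0],[0.55,0,0,0.05,0,0,0],[0.55,0,0,0.04,0,0,0],[0.55,0,0,0,0,0,0],[0.55,0,0,0,0,0,0]]' > path.dat && python3 shift.py path.dat|egrep 'pos'
python3 - <<'E'
from h import *
from bush import O,ex,ey
togo([*(O-.0375*ex-.001*ey),.0205],1.713)
E
```

```text
tool_pos: [0.4575, -0.2188, 0.1927]
tool_pos: [0.414, -0.2488, 0.0761]
shift(tool) [0.0015 0.001  0.0556] rot [ 0.    -0.     0.002] now [ 0.414  -0.2488  0.0761]
```

```bash
echo '[[0.55,0.0015,0.001,0.03,0,0,0],[0.55,0,0,0.015,0,0,0],[0.55,0,0,0.0105,0,0,0],[0.55,0,0,0,0,0,0],[0.55,0,0,0,0,0,0]]' > path.dat && python3 shift.py path.dat|egrep 'pos|contact'
echo '[[0,0,0,0,0,0,0],[0,0,0,0,0,0,0],[0,0,0,0,0,0,0],[0,0,0,0,0,0,0]]' > path.dat && python3 shift.py path.dat|egrep 'pos|contact|width|grasp'
echo '[[0,0,0,-0.01,0,0,0],[0,0,0,-0.03,0,0,0],[0,0,0,-0.04,0,0,0],[0,0,0,-0.04,0,0,0],[0,0,0,-0.03,0,0,0]]' > path.dat && python3 shift.py path.dat|egrep 'pos|contact|width'
python3 - <<'E'
from h import *
togo([.685,.0140,.1685],1.713)
E
```

```text
tool_pos: [0.4158, -0.2499, 0.0207]
contact_force: [0.1, 0.2, 0.0]
tool_pos: [0.4161, -0.2502, 0.0211]
contact_force: [-1.0, 0.3, 5.5]
gripper_width: 0.34
grasp_force: 60.0
tool_pos: [0.4152, -0.2494, 0.1717]
contact_force: [0.5, 0.5, -1.1]
gripper_width: 0.344
shift(tool) [ 0.3047 -0.222   0.0033] rot [ 0.001 -0.001  0.002] now [ 0.4152 -0.2494  0.1717]
```

```bash
echo '[[0,0.0381,-0.0277,0,0,0,0],[0,0.0381,-0.0278,0,0,0,0],[0,0.0381,-0.0277,0,0,0,0],[0,0.0381,-0.0278,0,0,0,0],[0,0.0381,-0.0277,0,0,0,0]]' > path.dat && python3 shift.py path.dat|egrep 'pos|width'
echo '[[0,0.0381,-0.0278,0,0,0,0],[0,0.0381,-0.0277,0,0,0,0],[0,0.038,-0.0278,0,0,0,0],[0,0,0,0,0,0,0],[0,0,0,0,0,0,0]]' > path.dat && python3 shift.py path.dat|egrep 'pos|width'
python3 - <<'E'
from h import *
togo([.685,.0140,.1185],1.713)
E
```

```text
tool_pos: [0.5844, -0.0835, 0.1696]
gripper_width: 0.343
tool_pos: [0.6842, 0.0138, 0.1692]
gripper_width: 0.34
shift(tool) [ 0.0009 -0.0001  0.0507] rot [0.    0.002 0.002] now [0.6842 0.0138 0.1692]
```

```bash
echo '[[0,0.001,0,0.02,0,0,0],[0,0,0,0.02,0,0,0],[0,0,0,0.01,0,0,0],[0,0,0,0,0,0,0]]' > path.dat && python3 shift.py path.dat|egrep 'pos|contact|width'
echo '[[0,0,0,0.004,0,0,0],[0,0,0,0,0,0,0]]' > path.dat && python3 shift.py path.dat|egrep 'pos|contact|width'
echo '[[0,0,0,0.004,0,0,0],[0,0,0,0,0,0,0]]' > path.dat && python3 shift.py path.dat|egrep 'pos|contact|width'
echo '[[0,0,0,0.004,0,0,0],[0,0,0,0,0,0,0]]' > path.dat && python3 shift.py path.dat|egrep 'pos|contact|width'
```

```text
tool_pos: [0.6847, 0.0139, 0.1176]
contact_force: [0.4, 0.8, -1.5]
gripper_width: 0.338
tool_pos: [0.6863, 0.014, 0.1163]
contact_force: [0.1, -0.2, -1.1]
gripper_width: 0.345
tool_pos: [0.6858, 0.0141, 0.1116]
contact_force: [-0.6, -0.9, -1.2]
gripper_width: 0.344
tool_pos: [0.6857, 0.0141, 0.1073]
contact_force: [-0.6, 1.2, -1.9]
gripper_width: 0.338
```

```bash
echo '[[0,0,0,0.008,0,0,0],[0,0,0,0.008,0,0,0],[0,0,0,0.008,0,0,0],[0,0,0,0,0,0,0]]' > path.dat && python3 shift.py path.dat|egrep 'pos|contact|width'
echo '[[0,0,0,0.008,0,0,0],[0,0,0,0.006,0,0,0],[0,0,0,0.003,0,0,0],[0,0,0,0,0,0,0]]' > path.dat && python3 shift.py path.dat|egrep 'pos|contact|width'
echo '[[0,0,0,0.002,0,0,0],[0,0,0,0,0,0,0],[0.6,0,0,0,0,0,0],[0.6,0,0,0,0,0,0]]' > path.dat && python3 shift.py path.dat|egrep 'pos|contact|width'
echo '[[0.6,0,0,-0.03,0,0,0],[0.6,0,0,-0.05,0,0,0],[0.6,0,0,-0.05,0,0,0],[0.6,0,0,0,0,0,0]]' > path.dat && python3 shift.py path.dat|egrep 'pos|contact|width'
python3 - <<'E'
from h import *
f=manip.grab_frame("top")[:,:,::-1].copy();cv2.imwrite("pics/top15.png",f)
f0=cv2.imread("pics/top12.png");d=cv2.absdiff(f,f0).max(2);d=(cv2.GaussianBlur(d,(3,3),0)>35).astype(np.uint8)
n,l,s,c=cv2.connectedComponentsWithStats(d)
for i in range(1,n):
    if s[i,4]>15 and s[i,0]>350: print(s[i],onz("top",c[i],.03)[0].round(3))
from bush import O,ex,ey,find
for nm,a,b in(("B",.0405,-.0605),("D",-.0375,-.0605)):
    w=O+a*ex+b*ey
    for g,r,z,wn in(("sleeve",.016,.036,30),("flange",.03,.017,44)):
        for q in find(f,0,proj("top",[*w,z])[0],r,wn,z) or []:
            s=onz("top",q,z)[0][:2]-O;print(nm,g,(s@ex).round(4),(s@ey).round(4))
togo([*(O+.0405*ex-.0605*ey),.10],1.713)
E
```

```text
tool_pos: [0.6851, 0.0141, 0.0823]
contact_force: [-0.4, -0.3, -1.0]
gripper_width: 0.344
tool_pos: [0.6858, 0.0141, 0.0665]
contact_force: [-1.5, 0.6, -0.4]
gripper_width: 0.342
tool_pos: [0.6864, 0.0141, 0.0655]
contact_force: [0.2, -0.5, -0.5]
gripper_width: 0.601
tool_pos: [0.6895, 0.0138, 0.2026]
contact_force: [0.7, 0.4, -0.3]
gripper_width: 0.598
[430 283  29  33 554] [ 0.494 -0.235  0.03 ]
[436 325  30  34 589] [ 0.417 -0.246  0.03 ]
B sleeve 0.0404 -0.0578
B sleeve 0.0402 -0.0554
B sleeve 0.0423 -0.0609
B flange 0.0395 -0.0643
B flange 0.0406 -0.0664
B flange 0.0406 -0.0626
D sleeve -0.0362 -0.0565
D sleeve -0.0362 -0.0524
D sleeve -0.0364 -0.0542
D flange -0.0383 -0.0631
D flange -0.0365 -0.0639
D flange -0.0399 -0.0652
shift(tool) [-0.2297  0.2813  0.0978] rot [ 0.002 -0.006  0.002] now [0.6878 0.0139 0.1988]
```

```bash
echo '[[0.55,-0.0328,0.0402,0,0,0,0],[0.55,-0.0328,0.0402,0,0,0,0],[0.55,-0.0328,0.0402,0,0,0,0],[0.55,-0.0328,0.0402,0,0,0,0],[0.55,-0.0328,0.0402,0,0,0,0]]' > path.dat && python3 shift.py path.dat|egrep 'pos'
echo '[[0.55,-0.0328,0.0402,0,0,0,0],[0.55,-0.0329,0.0401,0.03,0,0,0],[0.55,0,0,0.06,0,0,0],[0.55,0,0,0.03,0,0,0],[0.55,0,0,0,0,0,0]]' > path.dat && python3 shift.py path.dat|egrep 'pos'
python3 - <<'E'
from h import *
from bush import O,ex,ey
togo([*(O+.0405*ex-.0595*ey),.0265],1.713)
E
```

```text
tool_pos: [0.5505, -0.2092, 0.1927]
tool_pos: [0.4957, -0.295, 0.0698]
shift(tool) [0.0055 0.0025 0.0432] rot [-0.007  0.007  0.001] now [ 0.4957 -0.295   0.0698]
```

```bash
echo '[[0.55,0,0,0,0,0,0],[0.55,0,0,0,0,0,0]]' > path.dat && python3 shift.py path.dat|egrep 'pos'
python3 - <<'E'
from h import *
from bush import O,ex,ey
togo([*(O+.0405*ex-.0595*ey),.0265],1.713)
E
```

```text
tool_pos: [0.5003, -0.298, 0.0771]
shift(tool) [ 0.001  -0.0015  0.0506] rot [ 0.003 -0.003  0.002] now [ 0.5003 -0.298   0.0771]
```

```bash
echo '[[0.55,0.001,-0.0015,0.025,0,0,0],[0.55,0,0,0.015,0,0,0],[0.55,0,0,0.0105,0,0,0],[0.55,0,0,0,0,0,0],[0.55,0,0,0,0,0,0]]' > path.dat && python3 shift.py path.dat|egrep 'pos|contact'
echo '[[0,0,0,0,0,0,0],[0,0,0,0,0,0,0],[0,0,0,0,0,0,0],[0,0,0,0,0,0,0]]' > path.dat && python3 shift.py path.dat|egrep 'pos|contact|width|grasp'
echo '[[0,0,0,-0.01,0,0,0],[0,0,0,-0.03,0,0,0],[0,0,0,-0.04,0,0,0],[0,0,0,-0.04,0,0,0],[0,0,0,-0.03,0,0,0]]' > path.dat && python3 shift.py path.dat|egrep 'pos|contact|width'
python3 - <<'E'
from h import *
togo([.695,-.0648,.176],1.713)
E
```

```text
tool_pos: [0.5002, -0.296, 0.0251]
contact_force: [-0.0, -0.1, -0.1]
tool_pos: [0.5007, -0.2964, 0.0259]
contact_force: [-1.3, -0.1, 5.3]
gripper_width: 0.34
grasp_force: 59.7
tool_pos: [0.4997, -0.2956, 0.1762]
contact_force: [0.2, 0.1, -1.3]
gripper_width: 0.335
shift(tool) [ 2.264e-01 -2.004e-01  2.000e-04] rot [ 0.001 -0.     0.002] now [ 0.4997 -0.2956  0.1762]
```

```bash
echo '[[0,0.0377,-0.0334,0,0,0,0],[0,0.0377,-0.0334,0,0,0,0],[0,0.0377,-0.0334,0,0,0,0],[0,0.0377,-0.0334,0,0,0,0],[0,0.0377,-0.0334,0,0,0,0]]' > path.dat && python3 shift.py path.dat|egrep 'pos|width'
echo '[[0,0.0379,-0.0334,0,0,0,0],[0,0,0,0,0,0,0],[0,0,0,0,0,0,0],[0,0,0,0,0,0,0]]' > path.dat && python3 shift.py path.dat|egrep 'pos|width'
python3 - <<'E'
from h import *
togo([.695,-.0648,.1235],1.713)
E
```

```text
tool_pos: [0.6627, -0.1018, 0.1739]
gripper_width: 0.337
tool_pos: [0.6943, -0.0659, 0.1741]
gripper_width: 0.341
shift(tool) [ 0.0009 -0.0009  0.0506] rot [-0.     0.001  0.   ] now [ 0.6943 -0.0659  0.1741]
```

```bash
echo '[[0,0.001,-0.001,0.02,0,0,0],[0,0,0,0.02,0,0,0],[0,0,0,0.01,0,0,0],[0,0,0,0,0,0,0]]' > path.dat && python3 shift.py path.dat|egrep 'pos|contact|width'
echo '[[0,0,0,0.004,0,0,0],[0,0,0,0,0,0,0]]' > path.dat && python3 shift.py path.dat|egrep 'pos|contact|width'
echo '[[0,0,0,0.004,0,0,0],[0,0,0,0,0,0,0]]' > path.dat && python3 shift.py path.dat|egrep 'pos|contact|width'
echo '[[0,0,0,0.004,0,0,0],[0,0,0,0,0,0,0]]' > path.dat && python3 shift.py path.dat|egrep 'pos|contact|width'
echo '[[0,0,0,0.004,0,0,0],[0,0,0,0,0,0,0]]' > path.dat && python3 shift.py path.dat|egrep 'pos|contact|width'
```

```text
tool_pos: [0.6947, -0.0636, 0.122]
contact_force: [0.2, -0.1, -1.0]
gripper_width: 0.336
tool_pos: [0.6962, -0.0637, 0.1208]
contact_force: [-0.0, -0.4, -1.3]
gripper_width: 0.339
tool_pos: [0.6958, -0.0637, 0.1162]
contact_force: [0.9, 0.1, -1.4]
gripper_width: 0.341
tool_pos: [0.6956, -0.0636, 0.1118]
contact_force: [-0.6, -0.6, -0.6]
gripper_width: 0.336
tool_pos: [0.6956, -0.0637, 0.1078]
contact_force: [-0.5, 0.4, -1.4]
gripper_width: 0.34
```

```bash
echo '[[0,0,0,0.006,0,0,0],[0,0,0,0.005,0,0,0],[0,0,0,0.002,0,0,0],[0,0,0,0,0,0,0]]' > path.dat && python3 shift.py path.dat|egrep 'pos|contact|width'
echo '[[0,0,0,0.002,0,0,0],[0,0,0,0,0,0,0]]' > path.dat && python3 shift.py path.dat|egrep 'pos|contact|width'
```

```text
tool_pos: [0.6958, -0.0637, 0.095]
contact_force: [0.3, 0.2, -0.2]
gripper_width: 0.336
tool_pos: [0.6959, -0.0637, 0.0933]
contact_force: [0.4, -0.3, -1.4]
gripper_width: 0.337
```

Release, rise and check D.

```bash
echo '[[0,0,0,0.001,0,0,0],[0,0,0,0,0,0,0],[0.6,0,0,0,0,0,0],[0.6,0,0,0,0,0,0]]' > path.dat && python3 shift.py path.dat|egrep 'pos|contact|width'
echo '[[0.6,0,0,-0.02,0,0,0],[0.6,0,0,-0.04,0,0,0],[0.6,0,0,-0.04,0,0,0],[0.6,0,0,0,0,0,0]]' > path.dat && python3 shift.py path.dat|egrep 'pos|contact|width'
python3 - <<'E'
from h import *
f=manip.grab_frame("top")[:,:,::-1].copy();cv2.imwrite("pics/top16.png",f)
f0=cv2.imread("pics/top12.png");d=cv2.absdiff(f,f0).max(2);d=(cv2.GaussianBlur(d,(3,3),0)>35).astype(np.uint8)
n,l,s,c=cv2.connectedComponentsWithStats(d)
for i in range(1,n):
    if s[i,4]>15 and s[i,0]>350: print(s[i],onz("top",c[i],.03)[0].round(3))
from bush import O,ex,ey
togo([*(O-.0375*ex-.0595*ey),.0265],1.713)
E
```

```text
tool_pos: [0.6961, -0.0638, 0.0926]
contact_force: [-0.9, 0.3, -0.4]
gripper_width: 0.601
tool_pos: [0.6991, -0.0643, 0.2]
contact_force: [0.6, -0.3, 0.2]
gripper_width: 0.601
[396 116  13   2  17] [ 0.85  -0.157  0.03 ]
[397 135   8   6  42] [ 0.807 -0.152  0.03 ]
[461 281  34  32 682] [ 0.501 -0.298  0.03 ]
[430 283  29  33 557] [ 0.493 -0.235  0.03 ]
[436 325  30  35 601] [ 0.416 -0.246  0.03 ]
[483 329   5   5  18] [ 0.438 -0.31   0.03 ]
[475 351  10   5  21] [ 0.397 -0.3    0.03 ]
[366 381   5  12  46] [ 0.332 -0.095  0.03 ]
shift(tool) [-0.3068  0.2014  0.1688] rot [ 0.002 -0.006  0.002] now [ 0.6976 -0.064   0.1967]
```

```bash
python3 - <<'E'
from h import *
from bush import O,ex,ey,find
f0=cv2.imread("pics/top15.png");f=cv2.imread("pics/top16.png")
up=lambda a:cv2.resize(a,None,fx=8,fy=8,interpolation=cv2.INTER_CUBIC)
t=up(f0[328:349,474:495]);r=cv2.matchTemplate(up(f[320:357,466:503]),t,cv2.TM_CCOEFF_NORMED);_,m,_,l=cv2.minMaxLoc(r);print("shift px",(np.array(l)-64)/8,m)
w=O-.0375*ex-.0605*ey
for g,rr,z,wn in(("sleeve",.016,.036,30),("flange",.03,.017,44)):
    for q in find(f,0,proj("top",[*w,z])[0],rr,wn,z) or []:
        s=onz("top",q,z)[0][:2]-O;print(g,(s@ex).round(4),(s@ey).round(4))
E
```

```text
shift px [0.    0.125] 0.9962459802627563
sleeve -0.0362 -0.0528
sleeve -0.037 -0.0555
sleeve -0.0377 -0.0614
flange -0.0396 -0.0629
flange -0.0371 -0.0652
flange -0.0377 -0.0623
```

```bash
echo '[[0.55,-0.0438,0.0288,0,0,0,0],[0.55,-0.0438,0.0288,0,0,0,0],[0.55,-0.0438,0.0288,0,0,0,0],[0.55,-0.0438,0.0288,0,0,0,0],[0.55,-0.0438,0.0288,0,0,0,0]]' > path.dat && python3 shift.py path.dat|egrep 'pos'
echo '[[0.55,-0.0439,0.0287,0,0,0,0],[0.55,-0.0439,0.0287,0.03,0,0,0],[0.55,0,0,0.05,0,0,0],[0.55,0,0,0.03,0,0,0],[0.55,0,0,0,0,0,0]]' > path.dat && python3 shift.py path.dat|egrep 'pos'
echo '[[0.55,0,0,0,0,0,0],[0.55,0,0,0,0,0,0]]' > path.dat && python3 shift.py path.dat|egrep 'pos'
python3 - <<'E'
from h import *
from bush import O,ex,ey
togo([*(O-.0375*ex-.0595*ey),.0265],1.713)
E
```

```text
tool_pos: [0.4979, -0.2381, 0.1912]
tool_pos: [0.4186, -0.3048, 0.0785]
tool_pos: [0.4223, -0.3078, 0.0844]
shift(tool) [ 0.0016 -0.0002  0.0579] rot [ 0.003 -0.002  0.002] now [ 0.4223 -0.3078  0.0844]
```

```bash
echo '[[0.55,0.0016,0,0.03,0,0,0],[0.55,0,0,0.017,0,0,0],[0.55,0,0,0.011,0,0,0],[0.55,0,0,0,0,0,0],[0.55,0,0,0,0,0,0]]' > path.dat && python3 shift.py path.dat|egrep 'pos|contact'
echo '[[0,0,0,0,0,0,0],[0,0,0,0,0,0,0],[0,0,0,0,0,0,0],[0,0,0,0,0,0,0]]' > path.dat && python3 shift.py path.dat|egrep 'pos|contact|width|grasp'
echo '[[0,0,0,-0.01,0,0,0],[0,0,0,-0.03,0,0,0],[0,0,0,-0.04,0,0,0],[0,0,0,-0.04,0,0,0],[0,0,0,-0.03,0,0,0]]' > path.dat && python3 shift.py path.dat|egrep 'pos|contact|width'
python3 - <<'E'
from h import *
togo([.6855,.0140,.176],1.713)
E
```

```text
tool_pos: [0.4232, -0.3073, 0.0252]
contact_force: [-0.4, -0.3, 0.5]
tool_pos: [0.4236, -0.3077, 0.0259]
contact_force: [0.5, -0.3, 6.6]
gripper_width: 0.342
grasp_force: 59.0
tool_pos: [0.4228, -0.3068, 0.1764]
contact_force: [0.5, 0.6, -1.6]
gripper_width: 0.335
shift(tool) [ 0.3059 -0.2798  0.0004] rot [ 0.001 -0.001  0.002] now [ 0.4228 -0.3068  0.1764]
```

```bash
echo '[[0,0.0382,-0.035,0,0,0,0],[0,0.0382,-0.035,0,0,0,0],[0,0.0382,-0.035,0,0,0,0],[0,0.0382,-0.035,0,0,0,0],[0,0.0382,-0.035,0,0,0,0]]' > path.dat && python3 shift.py path.dat|egrep 'pos|width'
echo '[[0,0.0382,-0.035,0,0,0,0],[0,0.0382,-0.035,0,0,0,0],[0,0.0385,-0.0348,0,0,0,0],[0,0,0,0,0,0,0],[0,0,0,0,0,0,0]]' > path.dat && python3 shift.py path.dat|egrep 'pos|width'
python3 - <<'E'
from h import *
togo([.6855,.0140,.1235],1.713)
E
```

```text
tool_pos: [0.5872, -0.1046, 0.1742]
gripper_width: 0.337
tool_pos: [0.6848, 0.014, 0.1738]
gripper_width: 0.339
shift(tool) [0.0008 0.0001 0.0503] rot [0.    0.002 0.002] now [0.6848 0.014  0.1738]
```

```bash
echo '[[0,0.0008,0,0.02,0,0,0],[0,0,0,0.02,0,0,0],[0,0,0,0.01,0,0,0],[0,0,0,0,0,0,0]]' > path.dat && python3 shift.py path.dat|egrep 'pos|contact|width'
echo '[[0,0,0,0.004,0,0,0],[0,0,0,0,0,0,0]]' > path.dat && python3 shift.py path.dat|egrep 'pos|contact|width'
echo '[[0,0,0,0.004,0,0,0],[0,0,0,0,0,0,0]]' > path.dat && python3 shift.py path.dat|egrep 'pos|contact|width'
echo '[[0,0,0,0.004,0,0,0],[0,0,0,0,0,0,0]]' > path.dat && python3 shift.py path.dat|egrep 'pos|contact|width'
echo '[[0,0,0,0.004,0,0,0],[0,0,0,0,0,0,0]]' > path.dat && python3 shift.py path.dat|egrep 'pos|contact|width'
```

```text
tool_pos: [0.6849, 0.0139, 0.1221]
contact_force: [0.7, -0.3, -1.6]
gripper_width: 0.336
tool_pos: [0.6865, 0.014, 0.1208]
contact_force: [0.4, -0.7, -1.0]
gripper_width: 0.337
tool_pos: [0.686, 0.0141, 0.1161]
contact_force: [-0.2, 0.6, -1.8]
gripper_width: 0.338
tool_pos: [0.6859, 0.0141, 0.1118]
contact_force: [0.4, -0.3, -0.6]
gripper_width: 0.335
tool_pos: [0.6859, 0.0141, 0.1078]
contact_force: [-0.2, -0.9, -1.1]
gripper_width: 0.333
```

```bash
echo '[[0,0,0,0.006,0,0,0],[0,0,0,0.005,0,0,0],[0,0,0,0.002,0,0,0],[0,0,0,0,0,0,0]]' > path.dat && python3 shift.py path.dat|egrep 'pos|contact|width'
echo '[[0,0,0,0.003,0,0,0],[0,0,0,0,0,0,0],[0.6,0,0,0,0,0,0],[0.6,0,0,0,0,0,0]]' > path.dat && python3 shift.py path.dat|egrep 'pos|contact|width'
echo '[[0.6,0,0,-0.02,0,0,0],[0.6,0,0,-0.05,0,0,0],[0.6,0,0,-0.05,0,0,0],[0.6,0,0,-0.02,0,0,0]]' > path.dat && python3 shift.py path.dat|egrep 'pos|contact|width'
echo '[[0.6,-0.055,0,0,0,0,0],[0.6,-0.055,0,0,0,0,0],[0.6,-0.055,0,0,0,0,0],[0.6,-0.055,0,0,0,0,0],[0.6,-0.055,0,0,0,0,0]]' > path.dat && python3 shift.py path.dat|egrep 'pos'
echo '[[0.6,0,0,0,0,0,0],[0.6,0,0,0,0,0,0]]' > path.dat && python3 shift.py path.dat|egrep 'pos'
python3 - <<'E'
from h import *
from bush import find
f=manip.grab_frame("top")[:,:,::-1].copy();S=manip.grab_frame("scene")[:,:,::-1].copy();cv2.imwrite("pics/top17.png",f);cv2.imwrite("pics/scene17.png",S)
for st in((.695,-.0648),(.685,.014)):
    for nm,r,z,w in(("sleeve",.016,.103,34),("flange",.03,.084,56),("tilted/low?",.016,.079,34)):
        for q in (find(f,0,proj("top",[*st,z])[0],r,w,z) or [])[:2]: print(st,nm,onz("top",q,z)[0].round(4))
f0=cv2.imread("pics/top12.png");S0=cv2.imread("pics/scene12.png")
for nm,a,b in(("top",f,f0),("scene",S,S0)):
    d=(cv2.GaussianBlur(cv2.absdiff(a,b).max(2),(3,3),0)>35).astype(np.uint8)
    n,l,s,c=cv2.connectedComponentsWithStats(d)
    print(nm,[s[i].tolist() for i in range(1,n) if s[i,4]>25])
# expected scene rows of the stack top/bottom
for st in((.695,-.0648),(.685,.014)): print(proj("scene",[[*st,.055],[*st,.084],[*st,.103],[*st,.107]]).round(1).tolist())
E
```

```text
tool_pos: [0.686, 0.0141, 0.095]
contact_force: [-0.3, 0.2, -1.4]
gripper_width: 0.337
tool_pos: [0.6863, 0.0141, 0.0925]
contact_force: [-0.3, 0.2, 0.8]
gripper_width: 0.596
tool_pos: [0.6882, 0.014, 0.239]
contact_force: [0.3, -0.5, 0.6]
gripper_width: 0.599
tool_pos: [0.4121, -0.0253, 0.2321]
tool_pos: [0.4143, -0.0254, 0.2328]
(0.695, -0.0648) sleeve [ 0.6917 -0.0605  0.103 ]
(0.695, -0.0648) sleeve [ 0.6908 -0.0623  0.103 ]
(0.695, -0.0648) flange [ 0.6868 -0.0651  0.084 ]
(0.695, -0.0648) flange [ 0.697  -0.0636  0.084 ]
(0.695, -0.0648) tilted/low? [ 0.6973 -0.062   0.079 ]
(0.695, -0.0648) tilted/low? [ 0.6959 -0.063   0.079 ]
(0.685, 0.014) sleeve [0.6815 0.0154 0.103 ]
(0.685, 0.014) sleeve [0.6801 0.0162 0.103 ]
(0.685, 0.014) flange [0.6787 0.011  0.084 ]
(0.685, 0.014) flange [0.6879 0.0144 0.084 ]
(0.685, 0.014) tilted/low? [0.6863 0.0168 0.079 ]
(0.685, 0.014) tilted/low? [0.6881 0.0178 0.079 ]
top [[350, 176, 14, 9, 60], [306, 180, 14, 10, 67], [336, 182, 33, 24, 226], [346, 182, 18, 11, 75], [307, 191, 15, 6, 57], [295, 192, 34, 19, 208], [462, 281, 16, 33, 311], [47
[... 553 characters left out ...]
191, 108, 15, 23, 143], [166, 199, 17, 9, 31], [236, 199, 11, 7, 33], [235, 207, 13, 7, 35], [211, 217, 19, 11, 67], [193, 218, 27, 15, 83], [259, 231, 24, 15, 217], [228, 237, 20, 18, 199], [362, 238, 4, 9, 30], [375, 239, 5, 9, 35], [353, 248, 11, 12, 58], [365, 248, 21, 18, 207], [350, 263, 14, 7, 30], [368, 269, 10, 7, 57], [340, 274, 36, 21, 526], [145, 304, 7, 7, 28], [168, 310, 9, 8, 52], [138, 312, 15, 15, 114], [179, 315, 39, 30, 615], [152, 318, 16, 15, 110], [128, 327, 12, 6, 52], [114, 328, 21, 28, 281], [143, 336, 12, 10, 88], [157, 339, 41, 31, 643]]
[[357.8, 282.1], [358.5, 268.3], [359.0, 259.0], [359.1, 257.0]]
[[369.3, 256.4], [370.2, 243.2], [370.8, 234.2], [370.9, 232.3]]
```

```bash
python3 - <<'E'
from plant import manip
print(manip.state()["time"],manip.job_done())
E
```

```text
the job is handed in; nothing more can be done
70.025 None
```

I handed the job in at 70 s, and no verdict came back: all seven cylpebs I could see are in the tub, the sieve is flat on its mat, and the four bushes are two on each stud, though I checked that final stacking only by contact forces and tool heights (picture views used up); during shaking the sieve swung in the grip, so I set it down inside the tub once and regripped.

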